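# Clear, wind and release the spring-driven weld turntable

### The arm

A 6-joint arm with a two-finger parallel gripper is mounted at the origin on the work surface. World frame = base frame: x ahead of the robot, y to its left, z up, the work surface at z = 0. Lengths are in m, angles in degrees, forces in N, time in s.
With the tool pointing down it reaches from about 0.25 to 0.725 m from the base axis. Payload 9.7 kg.
Tool frame: the origin (TCP) lies on the centre line of the jaws, within the pads' length; the fingertips stand 19 mm ahead of it and the grasp point (between the pads) is the TCP; z points along the fingers, y is the direction in which the jaws open and shut (so a half turn about z gives the same grasp; the last joint's range is limited). The gripper opens to 85 mm and grips with 20 to 120 N. Pads are 22 mm wide; open, the fingers measure 114 mm over their backs; the gripper's body (76 mm by 85 mm) begins 54 mm behind the grasp point. The pads swing forward as they close: fully open they stand 13 mm farther back than shut.
Start: joints at [-68.698, 4.979, 10.078, 95.1, 0, 90], TCP at [0.2, -0.512, 0.218] pointing down, gripper open.
Joint ranges: [-179.16, 179.16], [-48.56, 103.87], [-65.8, 70.77], [-126.05, 130.52], [-82.76, 87.17], [-180, 180]. Speed limits (degrees/s): [127.2, 127.2, 147.25, 180, 180, 180].

### API

Orientations are given as [roll, pitch, yaw] about the fixed x, y, z axes, in that order (R = Rz(yaw) Ry(pitch) Rx(roll)).
In Python, from workcell import bot gives the robot as it stands.
- The arm moves only by the tool servo_tool, never from a script. Its argument "motion" is a list that holds one entry, the list of rows, each a list of 6 numbers: the shift along the tool's x, y, z in mm, then the turn, a rotation vector about the tool's x, y, z in rad. A call has 1 to 5 rows; each row shifts and turns the commanded pose from where the row before left it, along the tool's axes as they then stand; what a row does not reach is not made up. A row lasts 1/10 s, in which the tool goes at most 50 mm and 8.59 degrees, less where a joint would pass 70% of its speed; a pose out of reach is approached as far as the arm can. A call is refused whole if a number of a shift passes 50 or a number of a turn 0.15, either way. A call with a gripper value outside its range is refused whole. "gripper" is the finger opening in mm, from 0 to 85.4, set as the call begins (left out, the last holds). The fingers move at their own pace and stop on an object; "newtons" is the grip in N (left out, the last holds). Time passes only in rows, so rows that do not move let the fingers close. It gives the time, the measured TCP pose, the force and the opening at its end, in the units of the state.
- bot.get_obs(): the state, without advancing time (a new reading comes with each control period).
- bot.camera(name): name is "side" or "top"; returns a dict with "color" (420x560x3 uint8, red, green, blue), "fx", "fy", "cx", "cy" (pixels), "k1" (the pictures are not rectified: a ray, as slopes to the right and down, at radius r is drawn at 1 + k1 r^2 times it, then the intrinsics apply), "R" (3x3) and "t" (3): a world point X has camera coordinates R X + t. Camera axes: x right, y down, z forward; pixel columns grow to the right and rows downward; lengths in m; the calibration is good to about 2 mm. A picture is of the moment at which its call begins. There is no depth.
- bot.job_done(): hands the job in, once; it reports no verdict.
Trained networks look in a picture, given as the dict that the camera call returned (one of the last four; its "shot" number tells which), for a name from the list of things; names that differ only in an ending like _2 or _b are one class to them, and where a whole thing is asked for, a point or a joint stands for the part that bears it (a point fixed in the world has none). Each returns a list of dicts, best first, with "confidence" (0 to 1); they miss things now and then, are a little off and sometimes report something else, mostly with a low value. They report only what shows in the picture. A call takes as long as a camera call.
- bot.look_for(picture, label): "rect" ([left, top, width, height] in pixels, round what is visible of it).
The state is a dict: "time": time; "q": joint angles; "qd": joint speeds; "joint_efforts": joint torques, N m; "ee_pos": TCP position; "tcp_rot": TCP orientation; "wrist_force": force on the tool from outside, world axes, zero at the start; "torque": the same for the moment, N m; "opening": finger opening in m.
Only numpy, scipy, OpenCV 4.12 (cv2) and the standard library are available. Lean on these libraries where they do the work, as an engineer would, in place of code of your own. Each camera call takes 0.05 s, during which the arm holds its last target.

### The job

Put the wire brush that lies across the turntable flat into the green tray, then wind the brass key clockwise, a part turn at a time, until the red pointer stands in the green sector (not past it), and let go of the key. Then press the long red release bar near its middle, so that both ends go down evenly and it stays fully down, and the table swings round. Do not knock the torch or move the other things on the bench.

Things in the scene. Friction and masses are not known exactly. Their poses are not given: they have to be found in the camera images.
- machine: spring-driven turntable on a blue base plate 280 x 350 x 30 mm, fixed to the bench. Origin 5 mm behind the plate's centre, at its underside, z up; -x is the front (bar side, facing the robot). In its frame: grey key housing at y = +105 mm, its sloping face 78 to 158 mm high, 150 mm disc centred at x = 30, y = -80 mm, release bar along y at x = -115 mm
- brush: wire brush on its side on the flange clamped on the turntable: wooden bar 200 x 24 mm, 20 mm thick, along its x; origin at the centre of the bar's underside, z up. Bristles stick out 15 mm from its +y side between x = 8 and 92 mm; grip the bare wood across y between x = -70 and 0. 0.1 to 0.2 kg. It lies on the flange's top, so keep fingertips above its underside there
- tray: green open steel tray, fixed, 260 mm (x) x 140 mm (y), 40 mm high, walls and floor 5 mm; origin at the centre of its underside. It stands on the left or the right; the orange divided bin is on the other side and is not to be used
- key_grip (a point): point on the key's axis, 53 mm out from the sloping face. The brass wing is a flat bar 62 mm (point x) x 12 mm (point y), from 28 mm behind this point to 14 mm beyond it along point z; grip it across y, coming along -z. Site z = the key's axis, out of the face: 30 degrees from vertical, leaning to the machine's -x. The point turns with the key
- key (a joint): angle of the winding key, rad, grows when the key is turned clockwise as seen looking at its face (negative rotation about point z). 0 = unwound, hard stop at 5.5. Needs 0.07 to 0.15 N m; a brake holds it wherever it is let go. The pointer on the dial turns 0.6 times as much, from the left over the rear to the right; the green sector is 4.2 to 5.0, past it the key is over-wound
- bar_mid (a point): middle of the top face of the red release bar, which is 180 mm (y) x 24 mm (x) x 12 mm; its top is 70 mm above the bench when up
- bar (a joint): how far the bar is pressed down, m: 0 up, 0.012 fully down on its stop. About 6 N, plus up to 4 N when moved fast; it stays where it is left. Counts as fully down from 0.0095
- bar_rock (a joint): rocking of the bar about the x axis through its middle, rad; 0 = level, springs back (2.5 N m/rad), so a push off-centre tips it. Beyond 0.12 either way it jams
- turntable: the 150 mm steel disc; origin on its axis at its underside. In winding it first follows the key slowly, until at the machine's own yaw its catch holds it. When the bar is down by about 6 mm the catch lets go and the spring turns the disc counter-clockwise from above by about 2 to 2.5 rad, within about 5 s
- mark (a point): orange mark near the disc's rim, 62 mm from the axis: towards the machine's front while the catch holds the disc, on the rear half (machine x over 30 mm) once it has swung round
- table_top (a point): centre of the flange's top face, on the turntable's axis, 100 mm above the bench
- torch: welding torch on its bent steel bracket, fixed on the machine (same origin and axes as the machine). Post at x = 105, y = -155 mm up to 258 mm; copper nozzle's tip at x = 100, y = -80, z = 163 mm, the torch rising rearwards to x = 210 mm, z = 306 mm
- bin: orange divided parts bin with copper pipe pieces, fixed, 260 x 140 x 45 mm, a bystander; origin at the centre of its underside
- spray: upright anti-spatter spray can, 52 mm diameter, 150 mm tall; loose bystander, leave it alone
- spool: black wire spool standing on its flange, 100 mm diameter, 60 mm tall; loose bystander, leave it alone
- square: red L-shaped magnetic square lying flat, 110 x 110 mm, 18 mm thick; loose bystander, leave it alone
- hexkeys: black folding hex-key holder lying flat, 110 x 22 x 16 mm, with a key sticking out to 105 mm; loose bystander, leave it alone
- offcut: upright steel bar offcut, 48 mm diameter, 80 mm tall, standing on the base plate behind the bar, between disc and key housing; loose bystander, leave it alone

How it is judged:
By the outcome, as a careful person would: the job done as asked, in the order asked, and still so for the second after the job is handed in, with the robot touching nothing.
It also fails if it takes over 72 s, if anything falls off the work surface, if the arm or the gripper's body presses on something with over 40 N, if the wrist force passes 120 N, or if a joint passes its speed limit or range.

## Working session

There is one attempt and no reset: what is moved stays moved. The work goes in short steps, Python scripts to look and compute and a tool call to move; the robot and the scene stay as the last step left them, time stands still between calls to the robot, and variables do not carry over. Pictures are saved under pics/ and viewed, and the job is handed in when it is done.

Besides the shell and the picture viewer there is one more tool, called as name(argument=value, ...) on one line, values as JSON. servo_tool: Moves the arm, as the interface text tells. Its arguments: {"type":"object","properties":{"motion":{"type":"array","items":{"type":"array","items":{"type":"array","items":{"type":"number"}}}},"gripper":{"type":"number"},"newtons":{"type":"number"}},"required":["motion"]}

```bash
ls -la; mkdir -p pics
python3 - <<'E'
from workcell import bot
import cv2, json, pickle
o=bot.get_obs(); print(o)
for n in ("side","top"):
    p=bot.camera(n); pickle.dump(p,open(f"{n}0.pkl","wb"))
    print(n,{k:v for k,v in p.items() if k!='color'})
    cv2.imwrite(f"pics/{n}0.png",p["color"][:,:,::-1])
    for l in ["machine","brush","tray","key_grip","bar_mid","turntable","mark","torch","bin","table_top","key","bar","offcut","spray","spool","square","hexkeys"]:
        try: r=bot.look_for(p,l)
        except Exception as e: r=str(e)
        print(l,r[:3] if isinstance(r,list) else r)
E
```

```text
total 12
drwxr-xr-x  3 agent agent 4096 Dec  6 00:24 .
drwxr-xr-x 23 root  root  4096 Dec  6 00:24 ..
drwxr-xr-x  2 agent agent 4096 Dec  6 00:24 pics
{'time': 0.0, 'q': array([-6.86992150e+01,  5.01004794e+00,  1.00337095e+01,  9.50998331e+01,
       -5.19660425e-04,  9.00004279e+01]), 'qd': array([-0.02178692,  0.08198025,  0.02469641, -0.0620726 , -0.07303978,
        0.00369596]), 'joint_efforts': array([-8.73264271e-04, -5.20391071e+01,  4.64803970e+01,  1.61164283e-02,
       -1.05378886e-04,  2.28582870e-06]), 'ee_pos': array([ 0.19970025, -0.51219136,  0.21768651]), 'tcp_rot': array([-1.79923828e+02,  5.20228844e-04,  2.13003578e+01]), 'wrist_force': array([-0.33433836,  0.33362062, -0.5749906 ]), 'torque': array([0.03023423, 0.02963353, 0.00919753]), 'opening': 0.08523568938927405}
side {'fx': 421.2948563436828, 'fy': 421.2948563436828, 'cx': 283.89509973910634, 'cy': 216.08505375345797, 'k1': -0.08602787324041773, 'R': array([[-0.84482331, -0.53479152, -0.01648038],
       [-0.25450871,  0.42876612, -0.86682463],
       [ 0.47063669, -0.72811925, -0.49834071]]), 't': array(
[... 2681 characters left out ...]
}, {'rect': [251.1, 223.4, 77.7, 29.3], 'confidence': 0.42}]
table_top [{'rect': [306.2, 161.5, 62.4, 58.3], 'confidence': 0.95}]
key [{'rect': [241.1, 178.7, 23.8, 19.2], 'confidence': 0.61}]
bar [{'rect': [252.2, 220.6, 72.8, 35.5], 'confidence': 0.76}]
offcut [{'rect': [300.3, 135.7, 23.0, 27.7], 'confidence': 0.56}]
spray [{'rect': [154.4, 117.0, 34.7, 42.4], 'confidence': 0.65}]
spool [{'rect': [394.5, 115.6, 48.0, 44.7], 'confidence': 0.59}]
square [{'rect': [364.5, 278.3, 45.4, 47.5], 'confidence': 0.72}, {'rect': [250.3, 223.5, 76.9, 32.3], 'confidence': 0.59}]
hexkeys [{'rect': [144.3, 291.9, 67.6, 11.8], 'confidence': 0.58}, {'rect': [240.0, 175.7, 22.9, 22.7], 'confidence': 0.52}]
```

Run:
```python
import pickle,cv2
t=pickle.load(open("top0.pkl","rb"))["color"][:,:,::-1]
s=pickle.load(open("side0.pkl","rb"))["color"][:,:,::-1]
c=t[70:310,90:450]; cv2.imwrite("pics/topz.png",cv2.resize(c,None,fx=2.2,fy=2.2,interpolation=cv2.INTER_CUBIC))
c=t[130:270,220:400]; cv2.imwrite("pics/topzz.png",cv2.resize(c,None,fx=4.2,fy=4.2,interpolation=cv2.INTER_CUBIC))
c=s[110:300,190:370]; cv2.imwrite("pics/sidez.png",cv2.resize(c,None,fx=3.1,fy=3.1,interpolation=cv2.INTER_CUBIC))
```

```text
(no output)
```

View pics/top0.png

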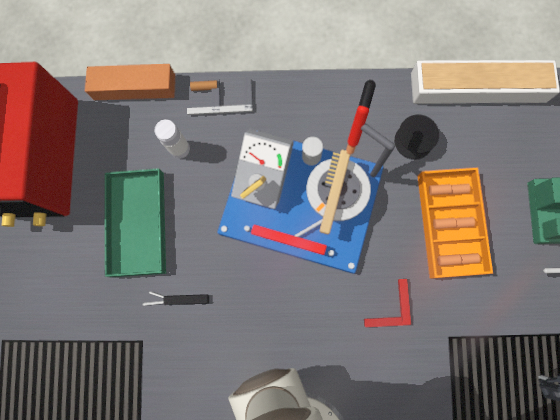

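View pics/side0.png

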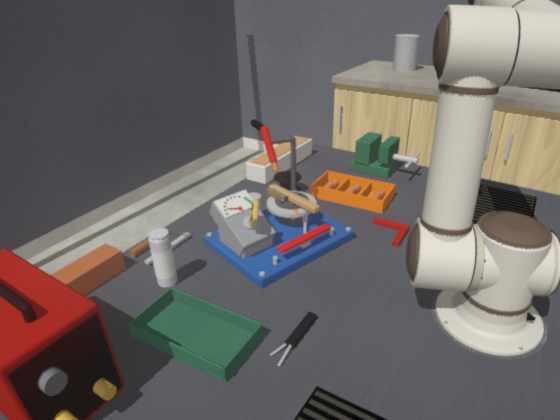

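```bash
ls pics
```

```text
side0.png
sidez.png
top0.png
topz.png
topzz.png
```

View pics/topzz.png

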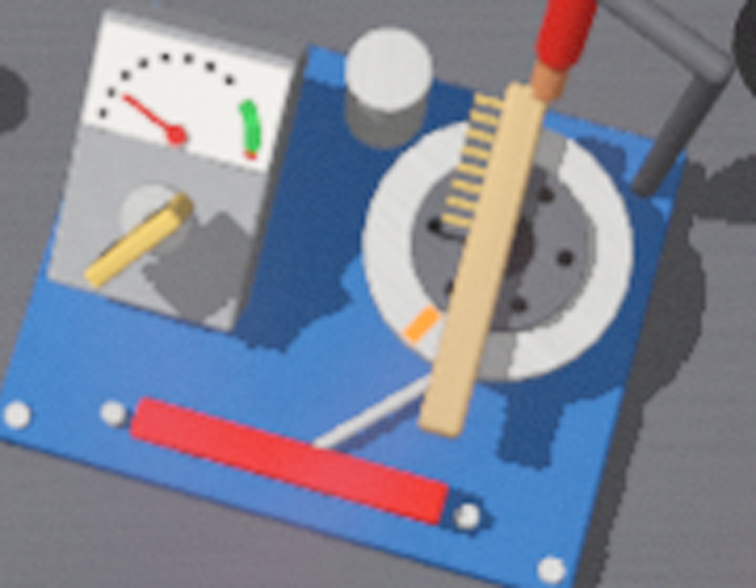

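View pics/sidez.png

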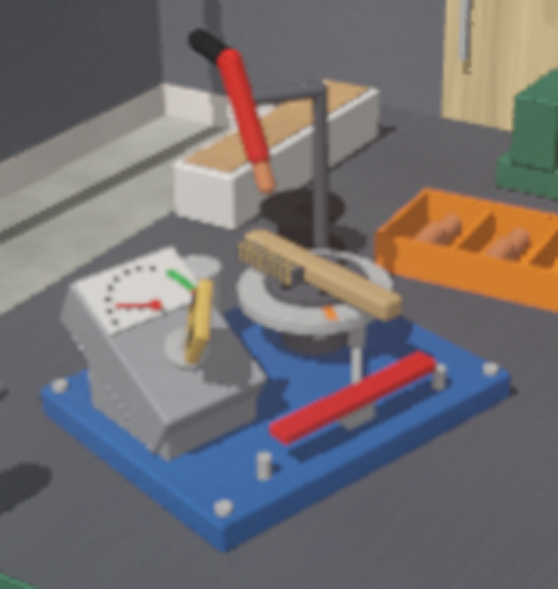

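```bash
cat > h.py <<'E'
import numpy as np,cv2,pickle
from scipy.optimize import least_squares
from scipy.spatial.transform import Rotation as Ro
def proj(p,X):
    X=np.atleast_2d(X); c=X@np.array(p["R"]).T+np.array(p["t"])
    s=c[:,:2]/c[:,2:]; r2=(s**2).sum(1,keepdims=True); s=s*(1+p["k1"]*r2)
    return s*[p["fx"],p["fy"]]+[p["cx"],p["cy"]]
def ray(p,uv):
    d=(np.array(uv,float)-[p["cx"],p["cy"]])/[p["fx"],p["fy"]]; s=d.copy()
    for _ in range(20): s=d/(1+p["k1"]*(s@s))
    R=np.array(p["R"]); return -R.T@np.array(p["t"]), R.T@np.array([s[0],s[1],1])
def onz(p,uv,z):
    o,d=ray(p,uv); return o+d*(z-o[2])/d[2]
def tri(p1,u1,p2,u2):
    def f(X): return np.r_[(proj(p1,X)[0]-u1),(proj(p2,X)[0]-u2)]
    r=least_squares(f,[.5,0,.1]); return r.x,np.abs(r.fun).max()
def crop(p,name,x0,y0,w,h,z,pts=None):
    c=cv2.resize(p["color"][y0:y0+h,x0:x0+w,::-1],None,fx=z,fy=z,interpolation=cv2.INTER_CUBIC)
    if pts is not None:
        for u in pts: cv2.circle(c,tuple(int(round(v)) for v in ((np.array(u)+.5-[x0,y0])*z-.5)),2,(255,0,255),-1)
    cv2.imwrite(f"pics/{name}.png",c)
E
python3 - <<'E'
from h import *
t=pickle.load(open("top0.pkl","rb")); s=pickle.load(open("side0.pkl","rb"))
def full(z,x0,y0,f): return [ (z[0]+.5)/f-.5+x0,(z[1]+.5)/f-.5+y0]
T=lambda a,b: full((a,b),220,130,4.2); S=lambda a,b: full((a,b),190,110,3.1)
# model pts (machine frame), image obs
obs=[(t,(-.145,-.175,.03),(354,272)),
 (t,(-.127,.09,.07),T(132,435)),(t,(-.103,.09,.07),T(140,398)),(t,(-.127,-.09,.07),T(440,524)),(t,(-.103,-.09,.07),T(448,486)),
 (t,(-.145,.175,.03),T(-4,438)),
 (s,(-.145,.175,.03),S(222,535)),(s,(.135,.175,.03),S(43,388)),(s,(-.145,-.175,.03),S(512,376)),
 (s,(-.127,.09,.07),S(284,443)),(s,(-.127,-.09,.07),S(436,362))]
def P(v,m):
    c,n=np.cos(v[2]),np.sin(v[2]); m=np.array(m); return np.array([v[0]+c*m[0]-n*m[1],v[1]+n*m[0]+c*m[1],m[2]])
def f(v): return np.concatenate([proj(c,P(v,m))[0]-u for c,m,u in obs])
r=least_squares(f,[.55,-.05,-.3],loss='soft_l1'); print(r.x,np.degrees(r.x[2])); print(f(r.x).reshape(-1,2).round(1))
np.save("mach.npy",r.x); v=r.x
pts=[(a,b,.03) for a in(-.145,.135) for b in(-.175,.175)]+[(a,b,.07) for a in(-.127,-.103) for b in(-.09,.09)]+[(-.115,0,.07),(.03,-.08,.1),(.1,-.08,.163)]
pts+= [(.03+.075*np.cos(a),-.08+.075*np.sin(a),.085) for a in np.linspace(0,6.28,16)]
for c,n,b in((t,"tfit",(200,90,200,190,4)),(s,"sfit",(190,110,180,190,4))):
    crop(c,n,*b[:4],b[4],[proj(c,P(v,m))[0] for m in pts])
for n,m in [("bar",(-.115,0,.07)),("axis",(.03,-.08,.1)),("tip",(.1,-.08,.163))]: print(n,P(v,m))
E
```

```text
[ 0.59544113 -0.02198334 -0.29260285] -16.7649082000878
[[ 1.3  1.5]
 [-1.1  1. ]
 [-0.   0.1]
 [-0.4  0.7]
 [ 0.4 -0.1]
 [-2.5  0. ]
 [-0.7 -2.9]
 [-2.4 -0.4]
 [-0.5 -1.9]
 [ 0.3 -2.8]
 [ 0.1 -1.2]]
bar [0.48532905 0.01118789 0.07      ]
axis [ 0.60109038 -0.1072364   0.1       ]
tip [ 0.66811513 -0.12742758  0.163     ]
```

View pics/tfit.png

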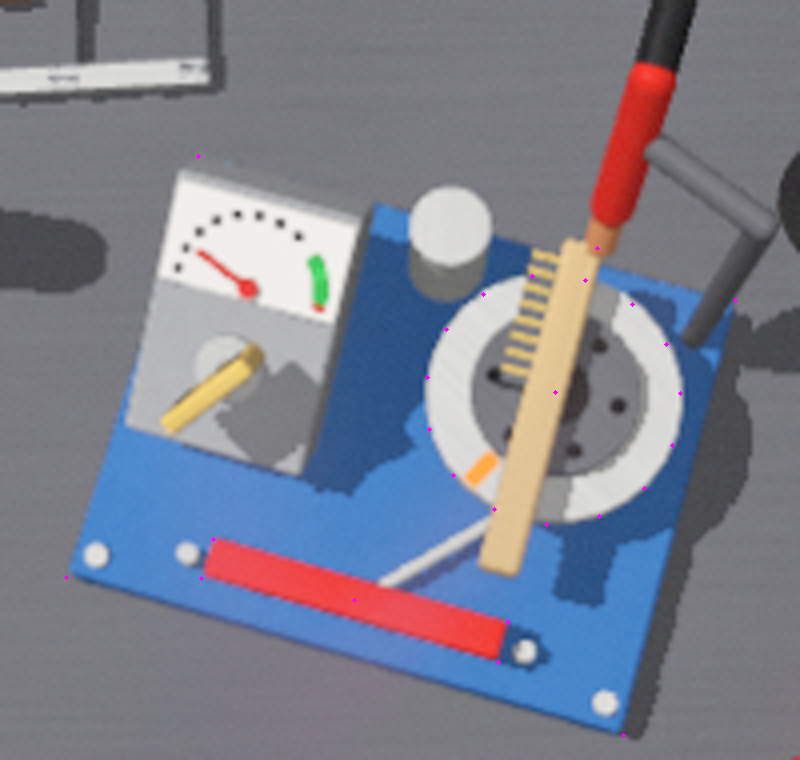

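View pics/sfit.png

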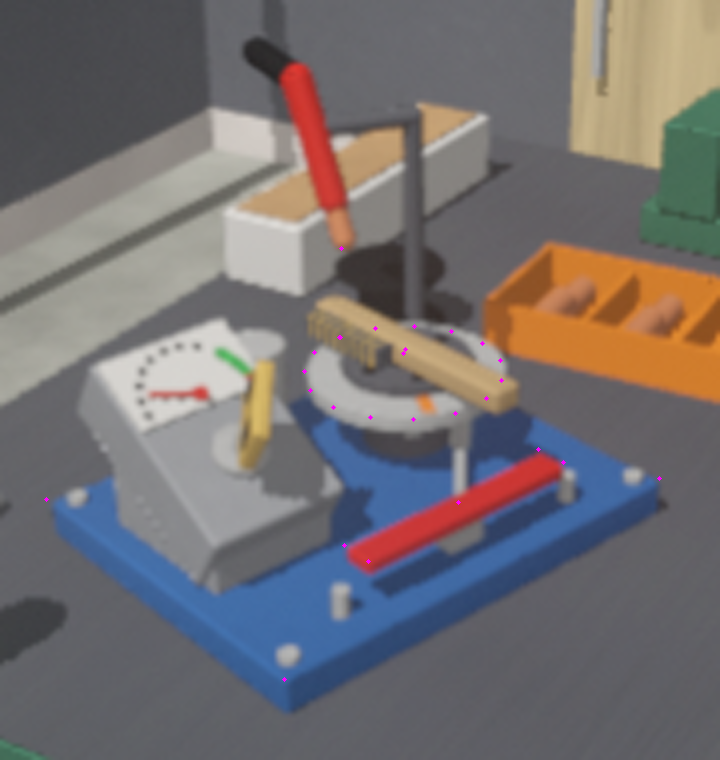

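Run:
```python
from h import *
t=pickle.load(open("top0.pkl","rb")); s=pickle.load(open("side0.pkl","rb"))
F=lambda a,b,x0,y0,f:np.array([(a+.5)/f-.5+x0,(b+.5)/f-.5+y0])
T=lambda a,b:F(a,b,200,90,4)
c=[onz(t,T(*u),.12) for u in((563,238),(600,250),(517,575),(480,565))]
for q in c: print(q.round(4))
a=(c[0]+c[1])/2;b=(c[2]+c[3])/2; d=a-b; print("L",np.linalg.norm(d),"yaw",np.degrees(np.arctan2(d[1],d[0])),"mid",(a+b)/2, "w",np.linalg.norm(c[0]-c[1]))
print("side check", [proj(s,q)[0].round(1) for q in c])
crop(t,"ttray",90,150,100,140,5); crop(s,"stray",110,220,220,170,3.4,[proj(s,q)[0] for q in c])
crop(s,"sbrush",255,170,80,60,9,[proj(s,q)[0] for q in c])
```

```text
[ 0.6878 -0.1132  0.12  ]
[ 0.6802 -0.1343  0.12  ]
[ 0.4918 -0.0806  0.12  ]
[ 0.4978 -0.0601  0.12  ]
L 0.19661885487401687 yaw -15.765176261380459 mid [ 0.58941463 -0.09706847  0.12      ] w 0.022441001437149163
side check [array([267.3, 184.7]), array([273.2, 182.7]), array([318.5, 204.4]), array([313.1, 206.9])]
```

View pics/ttray.png

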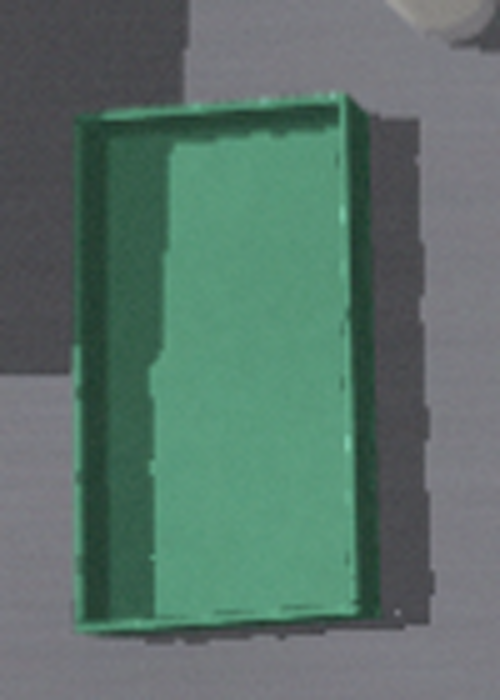

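View pics/sbrush.png

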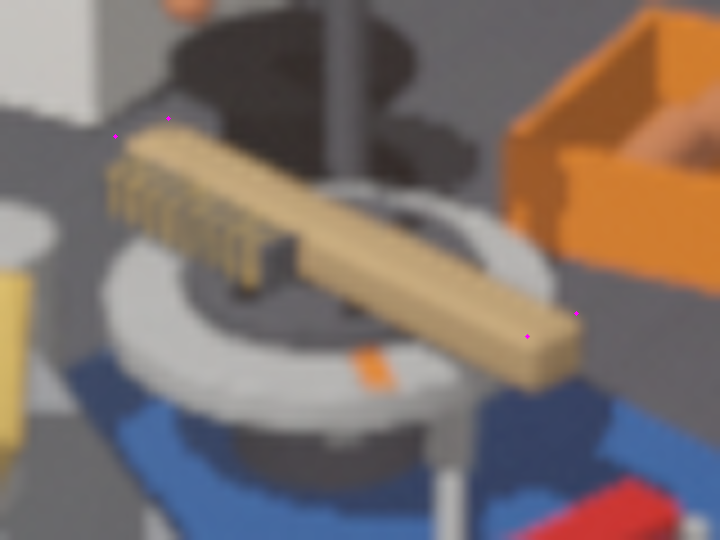

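```bash
cat >> h.py <<'E'
try: mv=np.load("mach.npy")
except Exception: mv=None
def M2W(m):
    c,n=np.cos(mv[2]),np.sin(mv[2]); m=np.atleast_2d(m).astype(float)
    return np.c_[mv[0]+c*m[:,0]-n*m[:,1],mv[1]+n*m[:,0]+c*m[:,1],m[:,2]]
def W2M(w):
    c,n=np.cos(mv[2]),np.sin(mv[2]); w=np.atleast_2d(w)-[mv[0],mv[1],0]
    return np.c_[c*w[:,0]+n*w[:,1],-n*w[:,0]+c*w[:,1],w[:,2]]
nrm=np.array([-.5,0,np.sqrt(3)/2]); up=np.array([np.sqrt(3)/2,0,.5]); lf=np.array([0,1.,0])
E
python3 - <<'E'
from h import *
t=pickle.load(open("top0.pkl","rb")); s=pickle.load(open("side0.pkl","rb"))
F=lambda a,b,x0,y0,f:np.array([(a+.5)/f-.5+x0,(b+.5)/f-.5+y0])
T=lambda a,b:F(a,b,200,90,4)
print("rear edge",[W2M(onz(t,T(*u),.158)).round(4) for u in((182,172),(362,220))])
print("front edge",[W2M(onz(t,T(*u),.078)).round(4) for u in((127,425),(300,472))])
c=[onz(t,F(*u,90,150,5),.04) for u in((78,113),(347,96),(357,612),(80,630))]
print(np.array(c).round(4),np.mean(c,0)); 
for a,b in((2,1),(3,0)): d=c[b]-c[a]; print(np.linalg.norm(d),np.degrees(np.arctan2(d[1],d[0])))
E
```

```text
rear edge [array([[0.0818, 0.1559, 0.158 ]]), array([[0.0818, 0.0504, 0.158 ]])]
front edge [array([[-0.0524,  0.1579,  0.078 ]]), array([[-0.0517,  0.0512,  0.078 ]])]
[[0.666  0.4683 0.04  ]
 [0.6718 0.3314 0.04  ]
 [0.4156 0.3179 0.04  ]
 [0.4082 0.4534 0.04  ]] [0.54040554 0.39271342 0.04      ]
0.2565327270536914 3.0205185517265734
0.2582362428179872 3.3121710560167155
```

```bash
cat >> h.py <<'E'
F0=np.array([-.0545,.105,.078])  # front edge of face
def onface(p,uv,h=0.):
    o,d=ray(p,uv); o=W2M(o)[0]; d=W2M(d+[mv[0],mv[1],0])[0]
    P0=F0+h*nrm; k=((P0-o)@nrm)/(d@nrm); X=o+k*d-P0; return X@up,X@lf
def face2W(u,v,h): return M2W(F0+u*up+v*lf+h*nrm)
E
python3 - <<'E'
from h import *
t=pickle.load(open("top0.pkl","rb")); s=pickle.load(open("side0.pkl","rb"))
F=lambda a,b,x0,y0,f:np.array([(a+.5)/f-.5+x0,(b+.5)/f-.5+y0])
T=lambda a,b:F(a,b,200,90,4);S=lambda a,b:F(a,b,190,110,4)
for n,u in dict(hub=(248,289),tip=(198,252),g1=(316,258),g2=(320,303),red=(319,309),d1=(178,268),d2=(186,248),d3=(199,231),d8=(298,237)).items():
    a=onface(t,T(*u)); 
    if n=='hub':h0=a
    print(n,np.round(a,4),"ang",np.arctan2(a[0]-h0[0],-(a[1]-h0[1])+0), "cw from left",np.arctan2(a[0]-h0[0],a[1]-h0[1]))
for u in ((165,425),(262,350),(225,365)): print("wing top h67",np.round(onface(t,T(*u),.067),4),"collar h0",np.round(onface(t,T(*u),0.0),4))
crop(t,"tkey",225,120,70,90,8); crop(s,"skey",205,180,80,80,9)
E
```

```text
hub [ 1.019e-01 -1.000e-04] ang 0.0 cw from left 0.0
tip [0.1153 0.0327] ang 2.7544951061360323 cw from left 0.387097547453761
g1 [ 0.1298 -0.0341] ang 0.6873654560762835 cw from left 2.45422719751351
g2 [ 0.105  -0.0423] ang 0.07445613076857689 cw from left 3.067136522821216
red [ 0.1015 -0.0425] ang -0.009935669337143904 cw from left -3.131656984252649
d1 [0.1031 0.0421] ang 3.1138884868010748 cw from left 0.02770416678871851
d2 [0.1157 0.0399] ang 2.809810873286364 cw from left 0.3317817803034293
d3 [0.1273 0.0346] ang 2.510475070489867 cw from left 0.6311175830999264
d8 [ 0.1388 -0.0214] ang 1.0475871765422653 cw from left 2.094005477047528
wing top h67 [0.0329 0.0184] collar h0 [0.0087 0.0304]
wing top h67 [ 0.0894 -0.0249] collar h0 [ 0.069  -0.0159]
wing top h67 [ 0.0756 -0.007 ] collar h0 [0.0543 0.0033]
```

View pics/tkey.png

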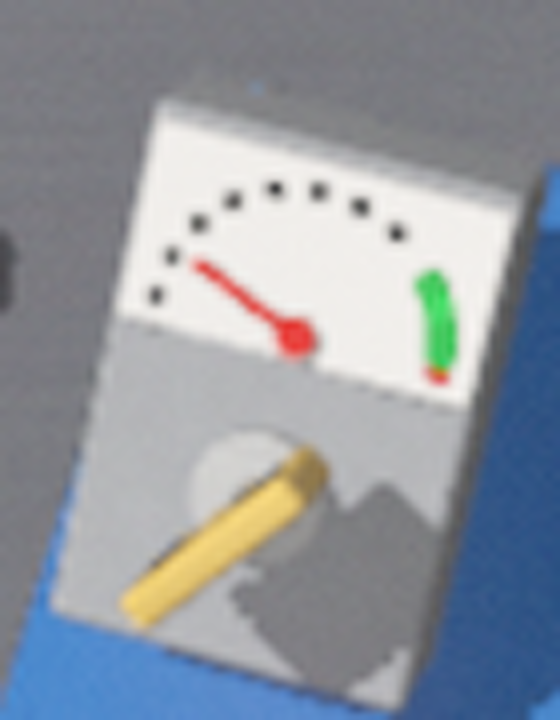

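View pics/skey.png

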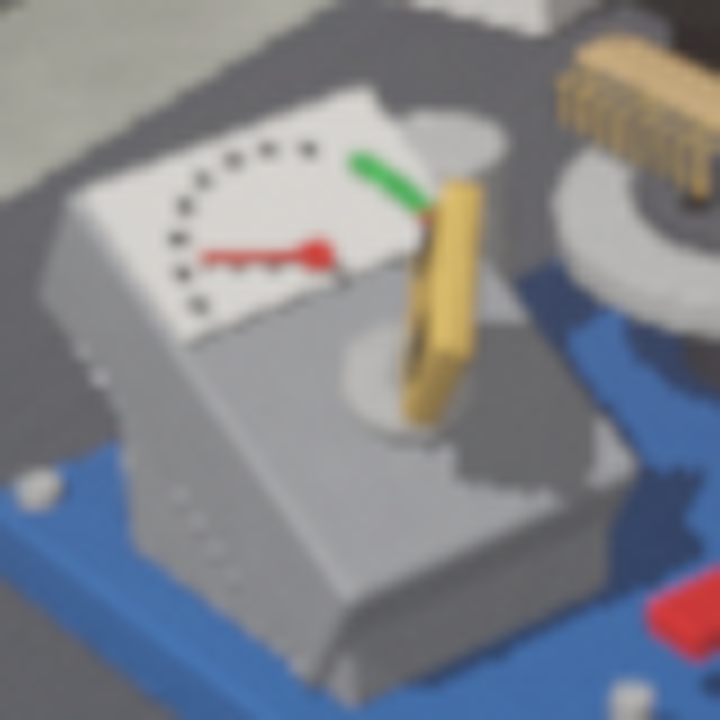

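```bash
cat >> h.py <<'E'
def wing(u0,v0,a):
    # a: angle of wing long axis in (up,lf) plane
    ax=np.cos(a)*up+np.sin(a)*lf; ay=np.cross(nrm,ax); P=[]
    for h in(.025,.067):
        for i,j in((1,1),(1,-1),(-1,-1),(-1,1)): P.append(F0+u0*up+v0*lf+h*nrm+i*.031*ax+j*.006*ay)
    return M2W(np.array(P))
E
python3 - <<'E'
from h import *
t=pickle.load(open("top0.pkl","rb")); s=pickle.load(open("side0.pkl","rb"))
F=lambda a,b,x0,y0,f:np.array([(a+.5)/f-.5+x0,(b+.5)/f-.5+y0])
T=lambda a,b:F(a,b,225,120,8);S=lambda a,b:F(a,b,205,180,9)
tp=np.array([T(*u) for u in((285,475),(312,500),(150,625),(122,600))])
sp=np.array([S(*u) for u in((445,182),(482,185),(466,352),(432,350))])
print(np.array([onface(t,u,.067) for u in tp]).round(4)); print(np.array([onface(s,u,.067) for u in sp]).round(4))
def f(x,ret=False):
    W=wing(*x[:3])[4:]
    def nn(A,B): 
        return min([A[np.roll(np.arange(4),k)][::d]-B for k in range(4) for d in(1,-1)],key=lambda e:(e**2).sum())
    return np.r_[nn(proj(t,W),tp).ravel(),nn(proj(s,W)+x[3:5],sp).ravel()]
r=least_squares(f,[.055,0,-.7,1,1.5]); print(r.x,f(r.x).reshape(-1,2).round(1))
r2=least_squares(lambda x:f(np.r_[x,r.x[3:]])[:8],r.x[:3]); print("top only",r2.x)
crop(t,"tkey2",225,120,70,90,8,proj(t,wing(*r.x[:3]))); crop(s,"skey2",205,180,80,80,9,proj(s,wing(*r.x[:3]))+r.x[3:])
print("key pt", face2W(r.x[0],r.x[1],.053), face2W(r2.x[0],r2.x[1],.053))
E
```

```text
[[ 0.0825 -0.0153]
 [ 0.0776 -0.024 ]
 [ 0.0303  0.0122]
 [ 0.0352  0.0213]]
[[ 0.0766 -0.0135]
 [ 0.0713 -0.0232]
 [ 0.0245  0.0153]
 [ 0.0292  0.024 ]]
[ 5.63935244e-02 -1.39587990e-03 -6.61090055e-01  6.54835358e-01
  2.00677542e+00] [[ 0.4 -0.8]
 [ 0.5  0.3]
 [-0.5  0.8]
 [-0.4 -0.3]
 [-0.3 -0.5]
 [-0.   0.1]
 [ 0.6  0.6]
 [-0.2 -0.1]]
top only [ 0.05637658 -0.00139472 -0.65101736]
key pt [[0.59453048 0.08649415 0.15209611]] [[0.59451676 0.08649949 0.15208763]]
```

View pics/tkey2.png

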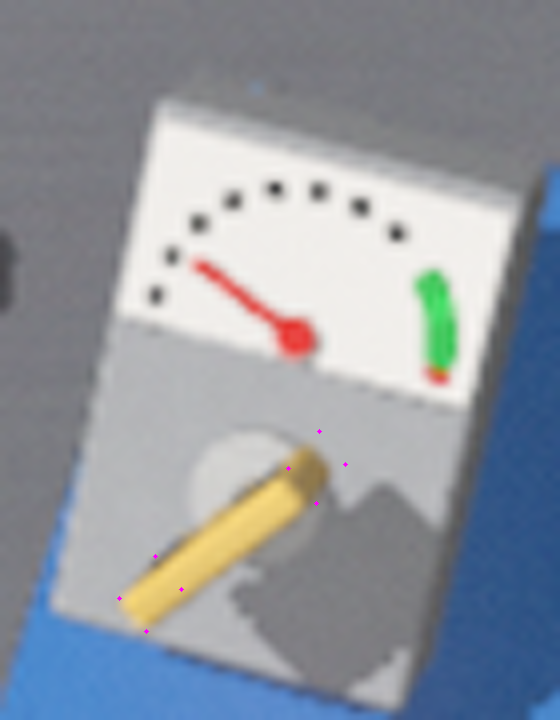

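View pics/skey2.png

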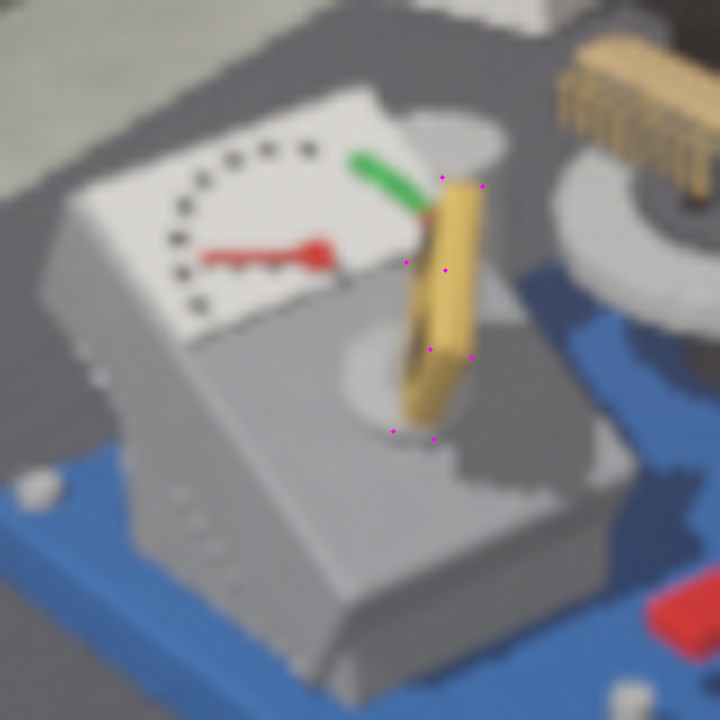

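servo_tool(motion=[[[40, -22.4, 0, 0, 0, 0], [40, -22.4, 0, 0, 0, 0], [40, -22.4, 0, 0, 0, 0], [40, -22.4, 0, 0, 0, 0], [40, -22.4, 0, 0, 0, 0]]])

```text
time: 2.3
ee_pos: [0.3462, -0.3339, 0.2185]
tcp_rot: [180.0, -0.0, 21.3]
wrist_force: [2.0, -0.3, 0.5]
opening: 0.0853
```

servo_tool(motion=[[[40, -22.4, 0, 0, 0, 0], [40, -22.4, 0, 0, 0, 0], [40, -22.4, 0, 0, 0, 0], [40, -22.4, 0, 0, 0, 0], [40, -22.4, 0, 0, 0, 0]]])

```text
time: 2.8
ee_pos: [0.4921, -0.1567, 0.2186]
tcp_rot: [180.0, -0.0, 21.3]
wrist_force: [0.2, -0.6, 1.7]
opening: 0.0851
```

servo_tool(motion=[[[0, 0, 0, 0, 0, 0.13], [0, 0, 0, 0, 0, 0.13], [0, 0, 0, 0, 0, 0.13], [0, 0, 0, 0, 0, 0.13], [0, 0, 0, 0, 0, 0.128]]])

```text
time: 3.3
ee_pos: [0.4911, -0.1583, 0.2184]
tcp_rot: [-180.0, 0.0, -16.1]
wrist_force: [-0.6, -0.0, 0.3]
opening: 0.0851
```

```bash
cat >> h.py <<'E'
def delta(o,target,Rt=None):
    "tool-frame shift (mm) and rotvec from measured pose to target"
    R=Ro.from_euler('xyz',o["tcp_rot"],degrees=True)
    d=R.inv().apply(np.array(target)-o["ee_pos"])*1000
    rv=(R.inv()*Rt).as_rotvec() if Rt is not None else None
    print("pos",o["ee_pos"].round(4),"rot",o["tcp_rot"].round(2),"t",o["time"],"open",round(o["opening"],4),"F",o["wrist_force"].round(1),"q",o["q"].round(1))
    print("tool shift mm",d.round(1),"rotvec",None if rv is None else rv.round(3))
def down(yaw): return Ro.from_euler('xyz',[180,0,yaw],degrees=True)
E
python3 - <<'E'
from h import *
from workcell import bot
delta(bot.get_obs(),[.5509,-.0862,.122],down(-15.8))
p=bot.camera("top"); crop(p,"t1",250,110,170,140,4.5)
E
```

```text
pos [ 0.4911 -0.1583  0.2184] rot [-180.      0.    -16.12] t 3.3 open 0.0851 F [-0.6 -0.   0.3] q [-17.9   0.3   5.2  94.9   0.  178.3]
tool shift mm [ 37.4 -85.8  96.4] rotvec [-0.     0.    -0.006]
```

View pics/t1.png

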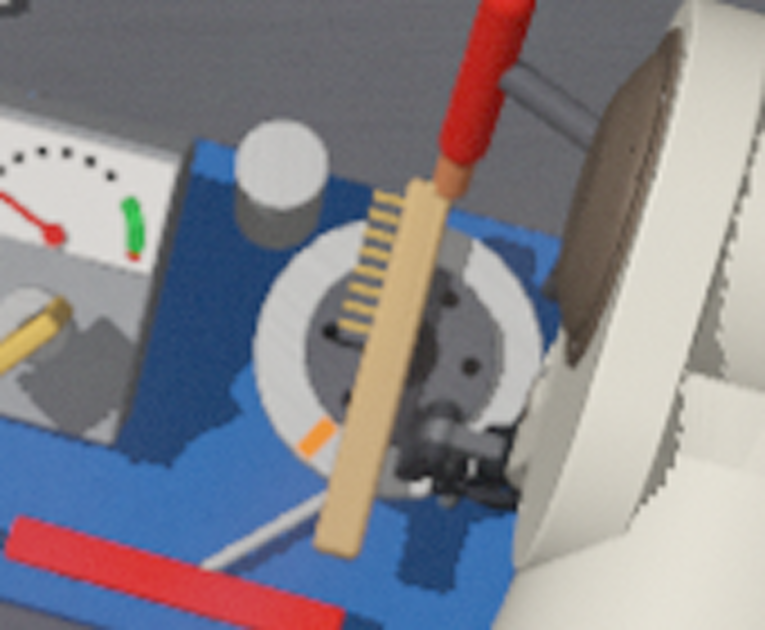

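servo_tool(motion=[[[0, 0, 0, 0, 0, -0.149], [0, 0, 0, 0, 0, -0.149], [0, 0, 0, 0, 0, -0.149], [0, 0, 0, 0, 0, -0.149], [0, 0, 0, 0, 0, -0.149]]])

```text
time: 3.85
ee_pos: [0.4911, -0.1584, 0.2184]
tcp_rot: [180.0, -0.0, 27.4]
wrist_force: [1.1, -0.3, 0.1]
opening: 0.0856
```

servo_tool(motion=[[[0, 0, 0, 0, 0, -0.149], [0, 0, 0, 0, 0, -0.149], [0, 0, 0, 0, 0, -0.149], [0, 0, 0, 0, 0, -0.149], [0, 0, 0, 0, 0, -0.149]]])

```text
time: 4.35
ee_pos: [0.4911, -0.1584, 0.2184]
tcp_rot: [180.0, -0.0, 70.1]
wrist_force: [0.5, 0.7, 0.1]
opening: 0.0854
```

servo_tool(motion=[[[0, 0, 0, 0, 0, -0.149], [0, 0, 0, 0, 0, -0.149], [0, 0, 0, 0, 0, -0.149], [0, 0, 0, 0, 0, -0.149], [0, 0, 0, 0, 0, -0.149]]])

```text
time: 4.85
ee_pos: [0.4911, -0.1584, 0.2184]
tcp_rot: [180.0, 0.0, 112.7]
wrist_force: [-0.1, 0.8, -0.7]
opening: 0.0855
```

servo_tool(motion=[[[0, 0, 0, 0, 0, -0.149], [0, 0, 0, 0, 0, -0.149], [0, 0, 0, 0, 0, -0.149], [0, 0, 0, 0, 0, -0.149], [0, 0, 0, 0, 0, -0.149]]])

```text
time: 5.35
ee_pos: [0.4911, -0.1584, 0.2184]
tcp_rot: [180.0, 0.0, 155.4]
wrist_force: [0.2, 0.3, -1.0]
opening: 0.0856
```

servo_tool(motion=[[[0, 0, 0, 0, 0, -0.149], [-37.4, 0, 0, 0, 0, 0], [0, 42.9, 0, 0, 0, 0], [0, 42.9, 0, 0, 0, 0], [0, 0, 0, 0, 0, 0]]])

```text
time: 5.85
ee_pos: [0.5524, -0.0832, 0.2178]
tcp_rot: [179.9, -0.0, 163.8]
wrist_force: [0.1, -0.3, -0.0]
opening: 0.0857
```

Run:
```python
from h import *
from workcell import bot
delta(bot.get_obs(),[.5509,-.0862,.122],down(164.2))
p=bot.camera("side"); crop(p,"s2",230,130,130,130,5.5)
```

```text
pos [ 0.5524 -0.0832  0.2178] rot [ 1.7995e+02 -5.0000e-02  1.6381e+02] t 5.85 open 0.0857 F [ 0.1 -0.3 -0. ] q [-8.6  6.2 11.3 95.2  0.1  7.6]
tool shift mm [ 0.5 -3.4 95.8] rotvec [ 0.001 -0.001 -0.007]
```

View pics/s2.png

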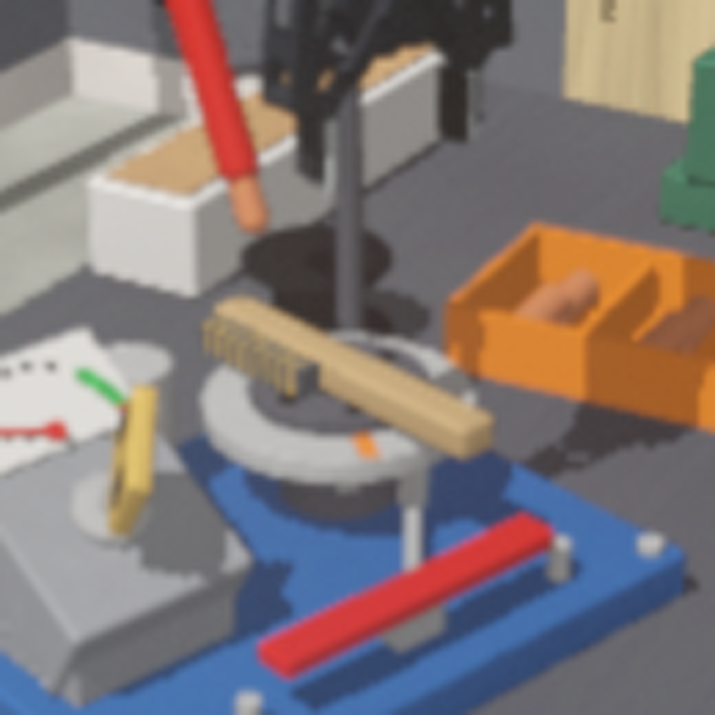

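servo_tool(motion=[[[0, 0, 30, 0, 0, 0], [0, 0, 25, 0, 0, 0], [0, 0, 0, 0, 0, 0]]])

```text
time: 6.2
ee_pos: [0.5496, -0.0874, 0.1602]
tcp_rot: [-179.9, -0.3, 163.5]
wrist_force: [0.5, -0.3, -0.4]
opening: 0.0852
```

Run:
```python
from h import *
from workcell import bot
o=bot.get_obs()
delta(o,[.5509,-.0862,.122],down(164.2))
p=bot.camera("side"); R=Ro.from_euler('xyz',o["tcp_rot"],degrees=True)
pts=[proj(p,o["ee_pos"]+R.apply([a,b,.006]))[0] for a in(-.011,.011) for b in(-.0427,.0427)]
crop(p,"s3",250,150,90,80,8,pts)
```

```text
pos [ 0.5496 -0.0874  0.1602] rot [-179.95   -0.29  163.5 ] t 6.2 open 0.0852 F [ 0.5 -0.3 -0.4] q [-9.   5.4  4.  89.  -0.   7.5]
tool shift mm [-1.1  1.5 38.2] rotvec [-0.001 -0.005 -0.012]
```

View pics/s3.png

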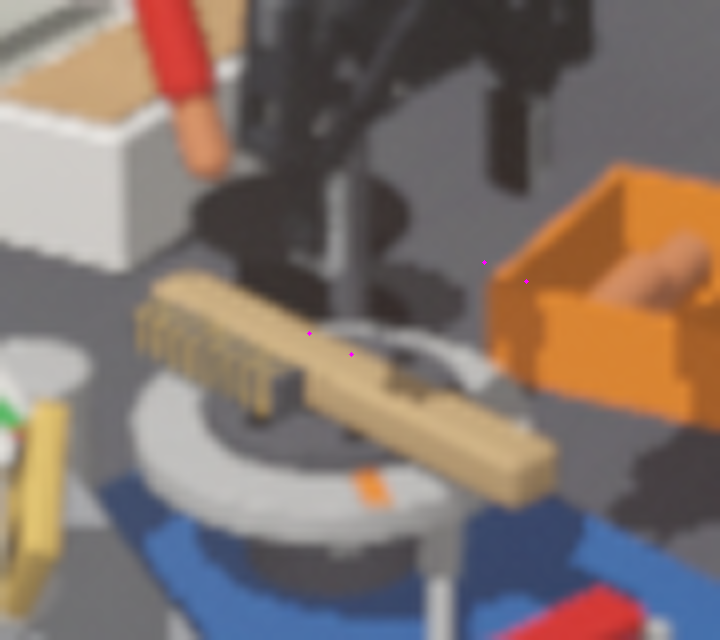

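Run:
```python
from h import *
s=pickle.load(open("side0.pkl","rb"))
for pos,yaw in (((.5496,-.0874,.218),163.6),((.5496,-.0874,.1602),163.5)):
  R=down(yaw)
  for b in(-.05,.05):
    print([ (k,proj(s,np.array(pos)+R.apply([0,b,k/1000]))[0].round(1)) for k in(6,-10,-20,-30)])
```

```text
[(6, array([314.8, 164.3])), (-10, array([314.9, 159.1])), (-20, array([315. , 155.8])), (-30, array([315.1, 152.4]))]
[(6, array([288.6, 174.2])), (-10, array([288.6, 168.8])), (-20, array([288.5, 165.3])), (-30, array([288.5, 161.9]))]
[(6, array([314.5, 182.7])), (-10, array([314.6, 177.7])), (-20, array([314.7, 174.5])), (-30, array([314.7, 171.4]))]
[(6, array([288.8, 193.3])), (-10, array([288.8, 188.1])), (-20, array([288.7, 184.8])), (-30, array([288.7, 181.5]))]
```

Run:
```python
from h import *
from workcell import bot
p=bot.camera("top");crop(p,"t4",240,100,170,140,4.5)
p=bot.camera("side");
c=p["color"][150:230,250:340].astype(float); c=np.clip(c*2.2,0,255).astype(np.uint8)
cv2.imwrite("pics/s4.png",cv2.resize(c[:,:,::-1],None,fx=8,fy=8,interpolation=cv2.INTER_CUBIC)); print(bot.get_obs()["ee_pos"])
```

```text
[ 0.55154151 -0.08743942  0.16483   ]
```

View pics/s4.png

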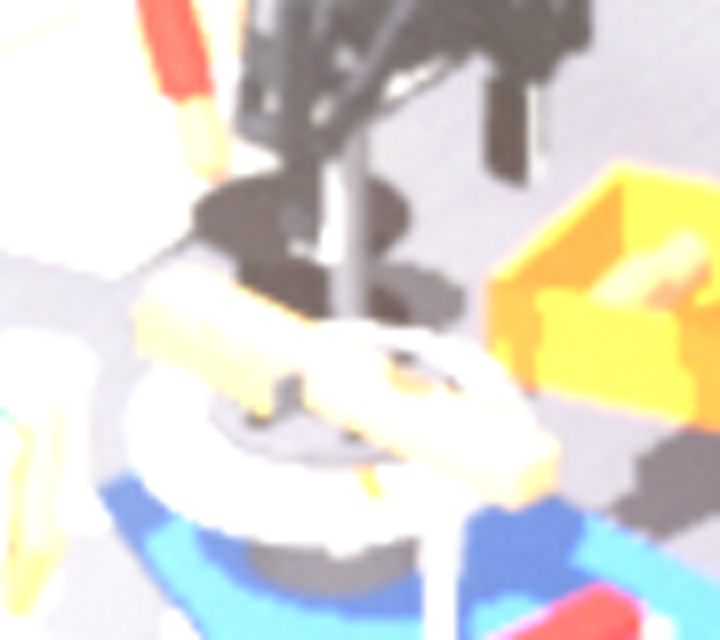

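View pics/t4.png

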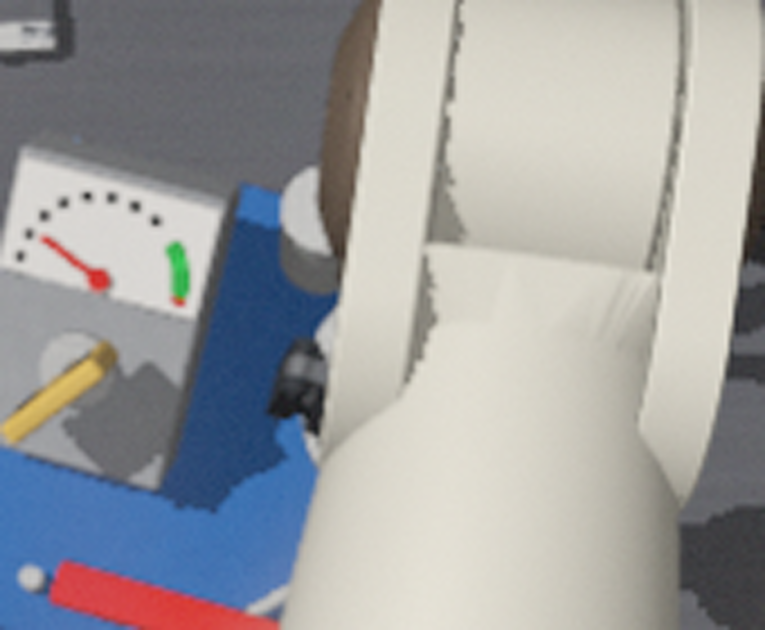

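servo_tool(motion=[[[0, 0, 20, 0, 0, 0], [0, 1, 19, 0, 0, -0.01], [0, 0, 0, 0, 0, 0], [0, 0, 0, 0, 0, 0]]], gripper=50)

```text
time: 6.75
ee_pos: [0.552, -0.0861, 0.1259]
tcp_rot: [180.0, 0.1, 164.0]
wrist_force: [-0.7, 0.6, -0.2]
opening: 0.0499
```

Run:
```python
from h import *
from workcell import bot
o=bot.get_obs()
delta(o,[.5509,-.0862,.122],down(164.2))
p=bot.camera("side")
c=p["color"][140:220,250:340].astype(float); c=np.clip(c*1.7,0,255).astype(np.uint8)
cv2.imwrite("pics/s5.png",cv2.resize(c[:,:,::-1],None,fx=8,fy=8,interpolation=cv2.INTER_CUBIC)); print(bot.get_obs()["ee_pos"])
```

```text
pos [ 0.552  -0.0861  0.1259] rot [1.7999e+02 7.0000e-02 1.6402e+02] t 6.75 open 0.0499 F [-0.7  0.6 -0.2] q [-8.9  5.2  0.1 84.8 -0.   7.1]
tool shift mm [ 1.1 -0.4  3.9] rotvec [ 0.     0.001 -0.003]
[ 0.55232227 -0.08613241  0.12630066]
```

View pics/s5.png

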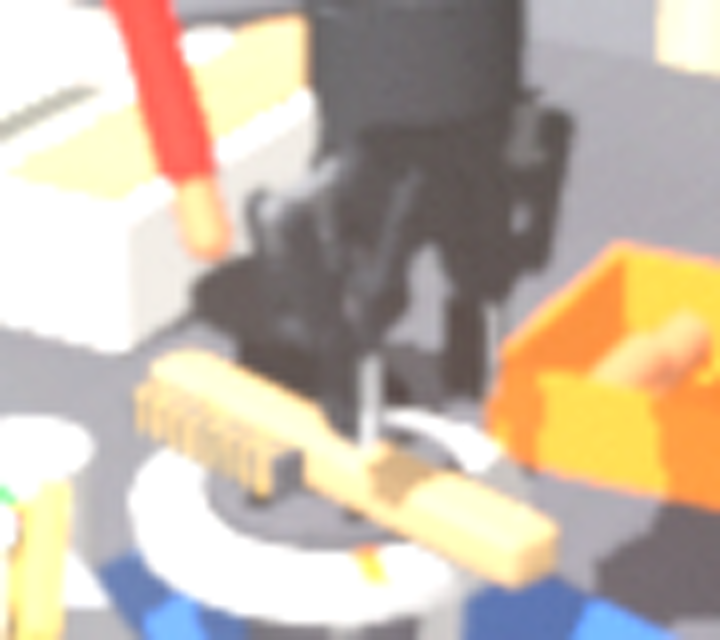

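Run:
```python
from h import *
s=pickle.load(open("side0.pkl","rb"))
R=down(164)
for b in(-.03,.03):
    print([ (k,proj(s,np.array([.552,-.086,.126])+R.apply([0,b,k/1000]))[0].round(1)) for k in(19,12,6,0,-10,-20,-30)])
```

```text
[(19, array([308.3, 199.2])), (12, array([308.4, 197.1])), (6, array([308.4, 195.3])), (0, array([308.4, 193.5])), (-10, array([308.4, 190.4])), (-20, array([308.5, 187.3])), (-30, array([308.5, 184.2]))]
[(19, array([293.3, 205.9])), (12, array([293.3, 203.8])), (6, array([293.3, 201.9])), (0, array([293.3, 200. ])), (-10, array([293.3, 196.9])), (-20, array([293.3, 193.7])), (-30, array([293.2, 190.6]))]
```

servo_tool(motion=[[[0, 0, 4, 0, 0, 0], [0, 0, 0, 0, 0, 0]]])

```text
time: 7.0
ee_pos: [0.5519, -0.0859, 0.1208]
tcp_rot: [180.0, 0.0, 164.0]
wrist_force: [-0.0, 0.2, -0.6]
opening: 0.0497
```

Run:
```python
from h import *
from workcell import bot
o=bot.get_obs()
delta(o,[.5509,-.0862,.122],down(164.2))
p=bot.camera("side")
c=p["color"][165:210,270:325].astype(float); c=np.clip(255*(c/255)**.6,0,255).astype(np.uint8)
cv2.imwrite("pics/s6.png",cv2.resize(c[:,:,::-1],None,fx=13,fy=13,interpolation=cv2.INTER_NEAREST))
```

```text
pos [ 0.5519 -0.0859  0.1208] rot [1.8000e+02 4.0000e-02 1.6402e+02] t 7.0 open 0.0497 F [-0.   0.2 -0.6] q [-8.9  5.2 -0.4 84.3 -0.   7.1]
tool shift mm [ 0.9 -0.5 -1.2] rotvec [ 0.     0.001 -0.003]
```

View pics/s6.png

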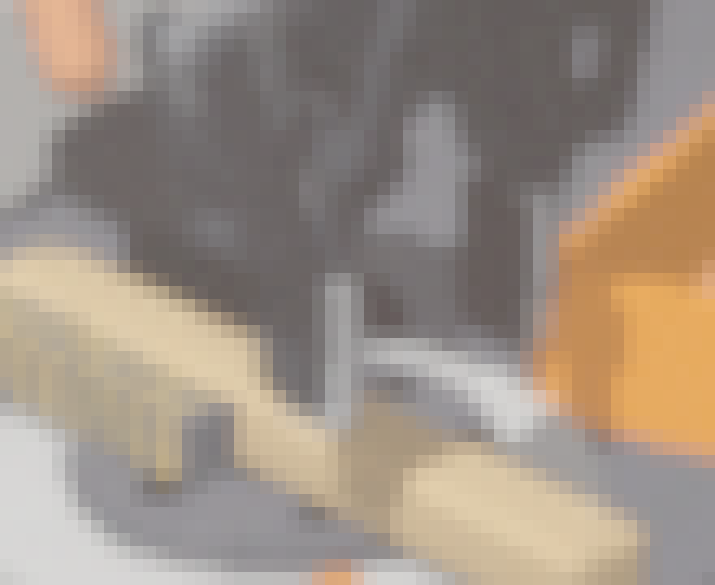

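Run:
```python
from h import *
t=pickle.load(open("top0.pkl","rb"))
print("t1 fingers")
for b in(-.05,.05): print([(k,(proj(t,np.array([.4911,-.1583,.2184])+down(-16).apply([0,b,k/1000]))[0]-[250,110])*4.5) for k in(6,-20,-60)])
print("t4")
for b in(-.05,.05): print([(k,(proj(t,np.array([.5515,-.0874,.165])+down(164).apply([0,b,k/1000]))[0]-[240,100])*4.5) for k in(6,-20,-60)])
```

```text
t1 fingers
[(6, array([433.13204918, 498.22781924])), (-20, array([439.31178911, 488.77243427])), (-60, array([449.49030537, 473.1952074 ]))]
[(6, array([646.68348432, 554.49226211])), (-20, array([658.6085415 , 546.50350349])), (-60, array([678.2516016 , 533.33906212]))]
t4
[(6, array([516.15924882, 493.15645052])), (-20, array([522.93552747, 482.98357478])), (-60, array([534.05124703, 466.29208287]))]
[(6, array([316.00226536, 440.76181947])), (-20, array([317.72777799, 429.32842165])), (-60, array([320.55722999, 410.57500744]))]
```

Run:
```python
from h import *
from workcell import bot
p=bot.camera("top"); pickle.dump(p,open("top7.pkl","wb"))
c=p["color"][130:240,270:400].astype(float); c=np.clip(255*(c/255)**.6,0,255).astype(np.uint8)
cv2.imwrite("pics/t7.png",cv2.resize(c[:,:,::-1],None,fx=5,fy=5,interpolation=cv2.INTER_NEAREST))
p=bot.camera("side");pickle.dump(p,open("side7.pkl","wb"))
c=p["color"][60:215,230:370].astype(float); c=np.clip(255*(c/255)**.6,0,255).astype(np.uint8)
cv2.imwrite("pics/s7.png",cv2.resize(c[:,:,::-1],None,fx=4,fy=4,interpolation=cv2.INTER_NEAREST))
```

```text
(no output)
```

View pics/t7.png

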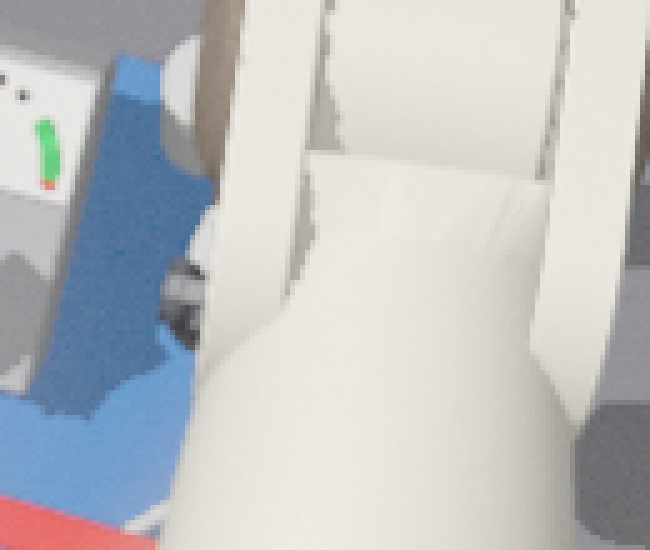

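View pics/s7.png

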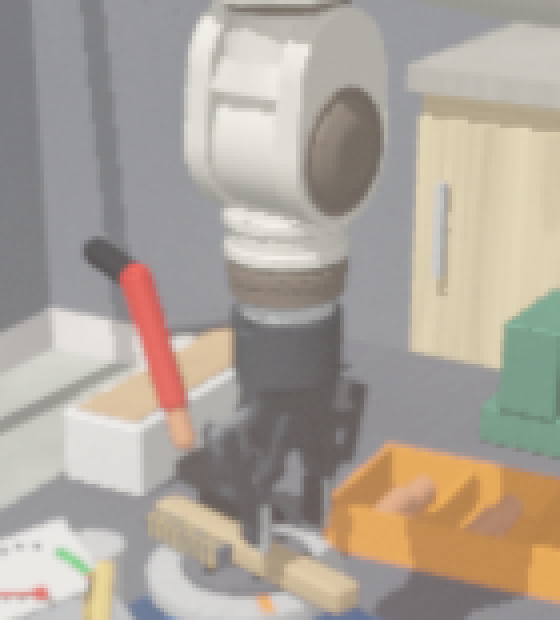

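Run:
```python
from h import *
t=pickle.load(open("top7.pkl","rb"));s=pickle.load(open("side7.pkl","rb"))
for st,ss in (((160,290),(180,462)),((190,345),(205,490)),((190,260),(190,440))):
    a=np.array(st)/5+[270,130]; b=np.array(ss)/4+[230,60]
    X,e=tri(t,a,s,b-[.7,2]); print(X.round(4),e, "tool",down(164).inv().apply(X-[.5519,-.0859,.1208]).round(4))
# model: flange cyl center etc.
for k in (0,-.054,-.1,-.13,-.15,-.2): print(k,(proj(s,np.array([.5519,-.0859,.1208-k]))[0]-[230,60])*4,(proj(t,np.array([.5519,-.0859,.1208-k]))[0]-[270,130])*5)
```

```text
[ 0.5811 -0.0174  0.2162] 4.457267257810656 tool [-0.0092  0.074  -0.0954]
[ 0.5646 -0.0289  0.1941] 5.845465486032708 tool [ 0.0035  0.0583 -0.0733]
[ 0.5881 -0.0313  0.2266] 2.499712961807802 tool [-0.0198  0.0625 -0.1058]
0 [283.85604396 553.33006788] [302.19509569 384.5636098 ]
-0.054 [284.11127282 485.28427858] [311.37603571 360.68349428]
-0.1 [284.321563   424.93236575] [319.97702583 338.30457685]
-0.13 [284.45442231 384.34648572] [326.02458301 322.56521206]
-0.15 [284.54084109 356.73773202] [330.26778034 311.51978672]
-0.2 [284.74822898 285.73595845] [341.69761682 281.75832231]
```

servo_tool(motion=[[[0, 0, 0, 0, 0, 0], [0, 0, 0, 0, 0, 0], [0, 0, 0, 0, 0, 0]]], gripper=20, newtons=30)

```text
time: 7.45
ee_pos: [0.5517, -0.0859, 0.1204]
tcp_rot: [180.0, -0.0, 164.0]
wrist_force: [0.2, -0.2, -0.2]
opening: 0.0198
```

Run:
```python
from h import *
from workcell import bot
o=bot.get_obs(); delta(o,[.5509,-.0862,.122],down(164.2))
p=bot.camera("side");pickle.dump(p,open("side8.pkl","wb"))
c=p["color"][140:220,250:340].astype(float); c=np.clip(255*(c/255)**.6,0,255).astype(np.uint8)
cv2.imwrite("pics/s8.png",cv2.resize(c[:,:,::-1],None,fx=8,fy=8,interpolation=cv2.INTER_NEAREST))
```

```text
pos [ 0.5517 -0.0859  0.1204] rot [180.    -0.   164.03] t 7.45 open 0.0198 F [ 0.2 -0.2 -0.2] q [-8.8  5.3 -0.5 84.3  0.   7.1]
tool shift mm [ 0.7 -0.5 -1.6] rotvec [ 0.    -0.    -0.003]
```

View pics/s8.png

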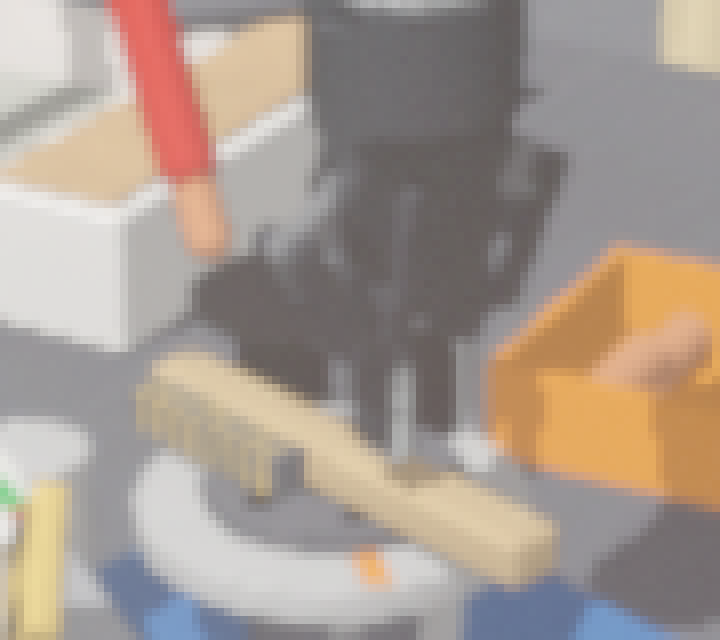

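Run:
```python
from h import *
s=pickle.load(open("side0.pkl","rb"))
t=pickle.load(open("top0.pkl","rb"))
cs=[proj(s,[.09*np.cos(a),.09*np.sin(a),0.0])[0] for a in np.linspace(0,6.28,24)]+[proj(s,[0,0,z])[0] for z in(0,.1,.2)]
print(proj(s,[0,0,0]),proj(t,[0,0,0]))
crop(s,"base",380,180,180,180,4,cs)
```

```text
[[487.33210117 315.71255633]] [[296.42702722 449.05802738]]
```

View pics/base.png

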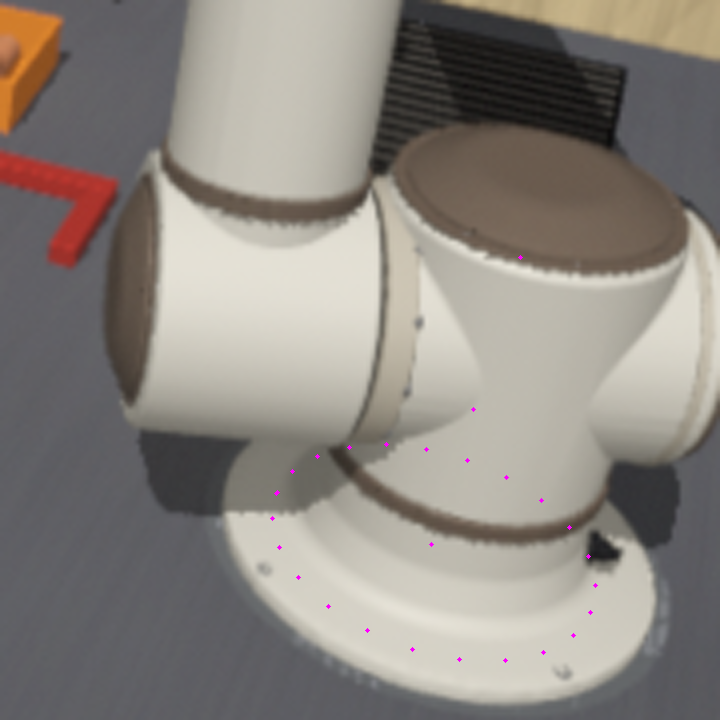

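Run:
```python
from h import *
s=pickle.load(open("side8.pkl","rb"))
P=np.array([.5517,-.0859,.1204]);R=down(164.03)
for a,b in((.011,.01),(.011,.016),(.011,-.01),(-.011,.016)):
    print(a,b,[(k,(proj(s,P+R.apply([a,b,k/1000]))[0]+[.7,2]-[250,140])*8//1) for k in(19,10,0,-5,-10,-15,-20)])
```

```text
0.011 0.01 [(19, array([414., 549.])), (10, array([414., 527.])), (0, array([414., 503.])), (-5, array([414., 490.])), (-10, array([414., 478.])), (-15, array([414., 465.])), (-20, array([415., 452.]))]
0.011 0.016 [(19, array([402., 555.])), (10, array([402., 533.])), (0, array([402., 508.])), (-5, array([402., 496.])), (-10, array([402., 483.])), (-15, array([402., 470.])), (-20, array([402., 458.]))]
0.011 -0.01 [(19, array([454., 531.])), (10, array([454., 509.])), (0, array([455., 485.])), (-5, array([455., 472.])), (-10, array([455., 460.])), (-15, array([455., 447.])), (-20, array([455., 435.]))]
-0.011 0.016 [(19, array([360., 534.])), (10, array([360., 512.])), (0, array([360., 487.])), (-5, array([360., 475.])), (-10, array([360., 462.])), (-15, array([360., 450.])), (-20, array([360., 437.]))]
```

servo_tool(motion=[[[0, 0, 0, 0, 0, 0], [0, 0, 0, 0, 0, 0], [0, 0, 10, 0, 0, 0], [0, 0, 9, 0, 0, 0], [0, 0, 9, 0, 0, 0]]], gripper=50)

```text
time: 8.0
ee_pos: [0.5514, -0.0858, 0.0911]
tcp_rot: [-180.0, -0.0, 164.0]
wrist_force: [-0.1, -0.0, 0.1]
opening: 0.0503
```

servo_tool(motion=[[[0, 0, 0, 0, 0, 0], [0, 0, 0, 0, 0, 0], [0, 0, 0, 0, 0, 0], [0, 0, 0, 0, 0, 0]]], gripper=15, newtons=40)

```text
time: 8.4
ee_pos: [0.5517, -0.0859, 0.0926]
tcp_rot: [180.0, 0.0, 164.0]
wrist_force: [0.0, -1.0, -2.0]
opening: 0.0227
```

Run:
```python
from h import *
from workcell import bot
o=bot.get_obs(); delta(o,[.5509,-.0862,.092],down(164.2))
p=bot.camera("side");pickle.dump(p,open("side9.pkl","wb"))
c=p["color"][140:220,250:340].astype(float); c=np.clip(255*(c/255)**.6,0,255).astype(np.uint8)
cv2.imwrite("pics/s9.png",cv2.resize(c[:,:,::-1],None,fx=8,fy=8,interpolation=cv2.INTER_NEAREST))
```

```text
pos [ 0.5517 -0.0859  0.0926] rot [1.8000e+02 1.0000e-02 1.6403e+02] t 8.4 open 0.0227 F [ 0. -1. -2.] q [-8.8  5.5 -3.3 81.2  0.   7.1]
tool shift mm [ 0.7 -0.6  0.6] rotvec [ 0.     0.    -0.003]
```

View pics/s9.png

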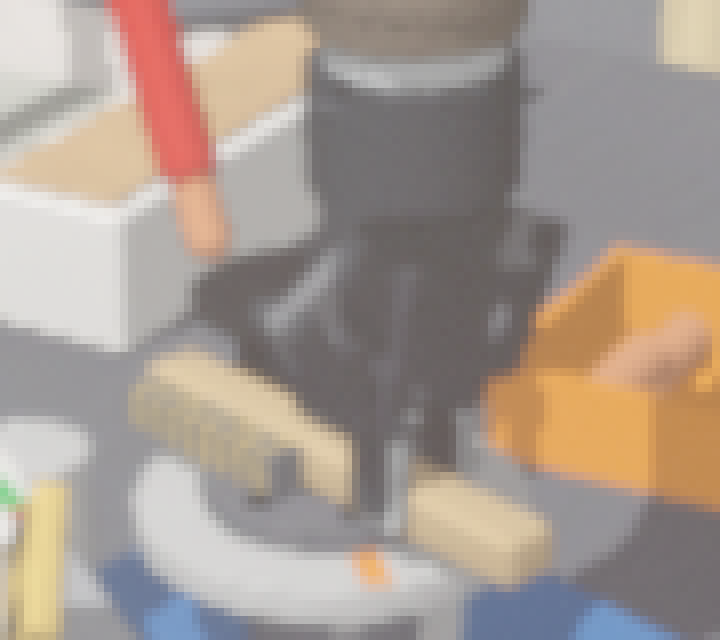

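servo_tool(motion=[[[0, 0, -6, 0, 0, 0], [0, 0, -6, 0, 0, 0], [10, 0, 0, 0, 0, 0], [20, 0, 0, 0, 0, 0], [30, 0, 0, 0, 0, 0]]])

```text
time: 8.95
ee_pos: [0.4934, -0.0692, 0.1042]
tcp_rot: [180.0, 0.0, 164.0]
wrist_force: [-0.4, 0.5, -2.2]
opening: 0.023
```

Run:
```python
from h import *
from workcell import bot
o=bot.get_obs(); delta(o,[.5404-.04,.3927,.3],down(183.2))
p=bot.camera("side")
crop(p,"s10",230,120,130,120,6)
```

```text
pos [ 0.4934 -0.0692  0.1042] rot [180.     0.   164.01] t 8.95 open 0.023 F [-0.4  0.5 -2.2] q [ -8.   -2.8 -10.5  82.4   0.    8. ]
tool shift mm [ 120.5  446.  -195.8] rotvec [ 0.     0.    -0.335]
```

View pics/s10.png

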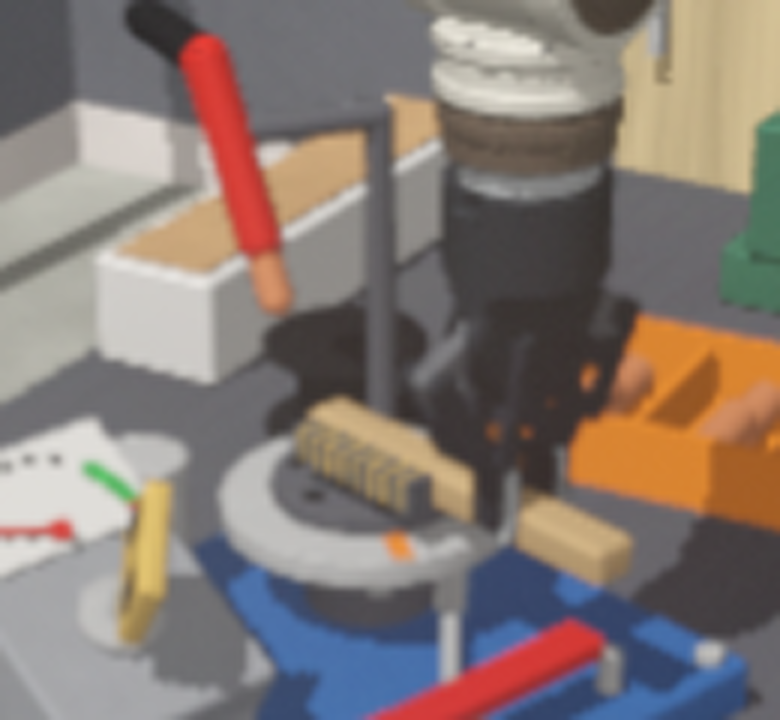

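servo_tool(motion=[[[0, 0, -20, 0, 0, 0], [0, 0, -45, 0, 0, 0], [0, 0, -45, 0, 0, 0], [6, 20, 0, 0, 0, 0], [11.5, 43.3, 0, 0, 0, 0]]])

```text
time: 9.5
ee_pos: [0.4949, -0.0047, 0.2162]
tcp_rot: [180.0, 0.2, 163.8]
wrist_force: [1.5, 0.5, -3.2]
opening: 0.023
```

servo_tool(motion=[[[11.5, 43.3, 0, 0, 0, 0], [11.5, 43.3, 0, 0, 0, 0], [11.5, 43.3, 0, 0, 0, 0], [11.5, 43.3, 0, 0, 0, 0], [11.5, 43.3, 0, 0, 0, 0]]])

```text
time: 10.0
ee_pos: [0.4981, 0.222, 0.2148]
tcp_rot: [180.0, 0.0, 164.0]
wrist_force: [1.0, -0.9, -1.2]
opening: 0.0227
```

servo_tool(motion=[[[11.5, 43.3, 0, 0, 0, 0], [11.5, 43.3, 0, 0, 0, 0], [11.5, 43.3, 0, 0, 0, 0], [11.5, 43.3, 0, 0, 0, 0], [6, 22, 0, 0, 0, 0]]])

```text
time: 10.5
ee_pos: [0.5015, 0.4253, 0.2137]
tcp_rot: [-180.0, -0.0, 164.2]
wrist_force: [0.2, -1.1, -2.0]
opening: 0.0228
```

servo_tool(motion=[[[0, 0, 0, 0, 0, -0.11], [0, 0, 0, 0, 0, -0.11], [0, 0, 0, 0, 0, -0.115], [0, 0, 0, 0, 0, 0]]])

```text
time: 10.9
ee_pos: [0.5022, 0.4222, 0.2145]
tcp_rot: [-180.0, -0.0, -176.7]
wrist_force: [0.2, 0.1, -1.3]
opening: 0.0228
```

Run:
```python
from h import *
from workcell import bot
o=bot.get_obs(); delta(o,[.5005,.385,.0],down(183.2))
p=bot.camera("side"); crop(p,"s11",90,130,200,260,2.3)
p=bot.camera("top"); crop(p,"t11",80,120,160,180,3.3)
```

```text
pos [0.5022 0.4222 0.2145] rot [-1.8000e+02 -1.0000e-02 -1.7667e+02] t 10.9 open 0.0228 F [ 0.2  0.1 -1.3] q [40.  20.4 27.8 97.4  0.  36.7]
tool shift mm [  3.9 -37.  214.5] rotvec [-0.    -0.     0.002]
```

View pics/s11.png

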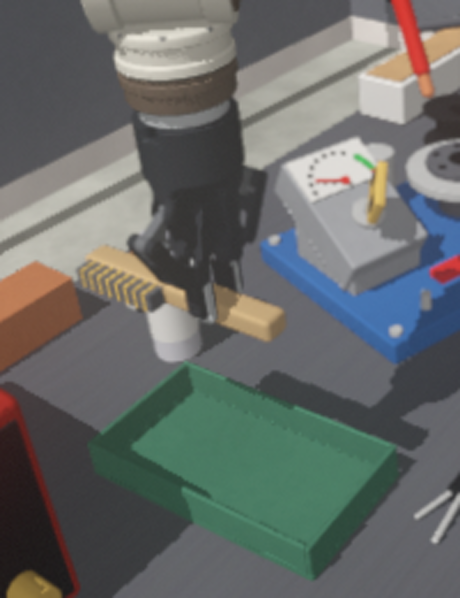

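View pics/t11.png

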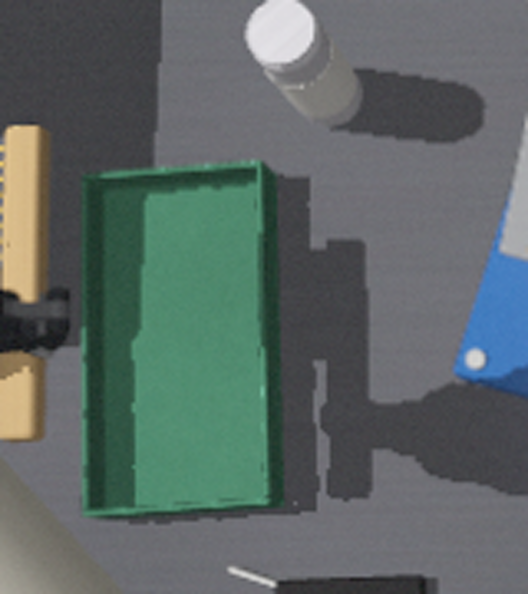

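servo_tool(motion=[[[2, -18.5, 0, 0, 0, 0], [2, -18.5, 0, 0, 0, 0], [0, 0, 30, 0, 0, 0], [0, 0, 45, 0, 0, 0], [0, 0, 45, 0, 0, 0]]])

```text
time: 11.5
ee_pos: [0.501, 0.385, 0.094]
tcp_rot: [179.9, 0.1, -177.0]
wrist_force: [1.3, -0.1, -2.4]
opening: 0.0228
```

servo_tool(motion=[[[0, 0, 30, 0, 0, 0], [0, 0, 20, 0, 0, 0], [0, 0, 0, 0, 0, 0], [0, 0, 0, 0, 0, 0]]])

```text
time: 11.9
ee_pos: [0.5008, 0.3851, 0.0452]
tcp_rot: [180.0, 0.0, -176.9]
wrist_force: [0.3, -0.4, -0.9]
opening: 0.0227
```

Run:
```python
from h import *
from workcell import bot
o=bot.get_obs(); delta(o,[.5005,.385,.0],down(183.2))
p=bot.camera("side"); crop(p,"s12",110,240,180,150,4.3)
```

```text
pos [0.5008 0.3851 0.0452] rot [ 1.7999e+02  1.0000e-02 -1.7688e+02] t 11.9 open 0.0227 F [ 0.3 -0.4 -0.9] q [37.6 16.2  3.8 77.6 -0.  34.4]
tool shift mm [ 0.3 -0.  45.2] rotvec [ 0.     0.    -0.001]
```

View pics/s12.png

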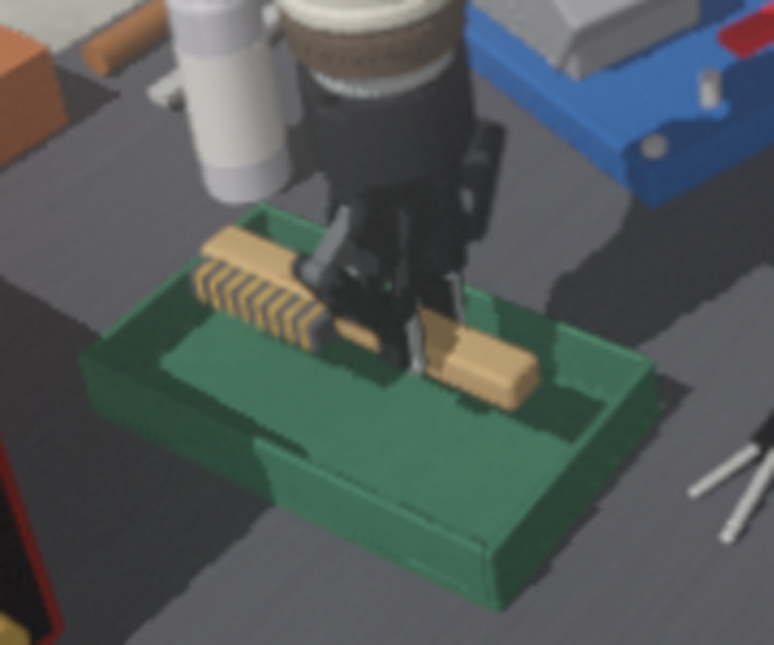

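servo_tool(motion=[[[0, 0, 20, 0, 0, 0], [0, 0, 14, 0, 0, 0], [0, 0, 6, 0, 0, 0], [0, 0, 2, 0, 0, 0], [0, 0, 0, 0, 0, 0]]])

```text
time: 12.45
ee_pos: [0.5008, 0.3852, 0.0028]
tcp_rot: [180.0, 0.0, -176.8]
wrist_force: [-0.3, -0.8, -1.2]
opening: 0.0232
```

servo_tool(motion=[[[0, 0, 2, 0, 0, 0], [0, 0, 2, 0, 0, 0], [0, 0, 0, 0, 0, 0]]])

```text
time: 12.75
ee_pos: [0.5007, 0.3851, -0.0016]
tcp_rot: [-180.0, 0.0, -176.8]
wrist_force: [-0.5, 0.8, -1.4]
opening: 0.0228
```

Run:
```python
from h import *
from workcell import bot
o=bot.get_obs(); delta(o,[.5005,.385,.0],down(183.2))
p=bot.camera("side"); crop(p,"s13",110,240,180,150,4.3)
```

```text
pos [ 0.5007  0.3851 -0.0016] rot [-180.      0.   -176.78] t 12.75 open 0.0228 F [-0.5  0.8 -1.4] q [37.6 17.4  0.1 72.6 -0.  34.3]
tool shift mm [ 0.2 -0.1 -1.6] rotvec [-0.  0.  0.]
```

View pics/s13.png

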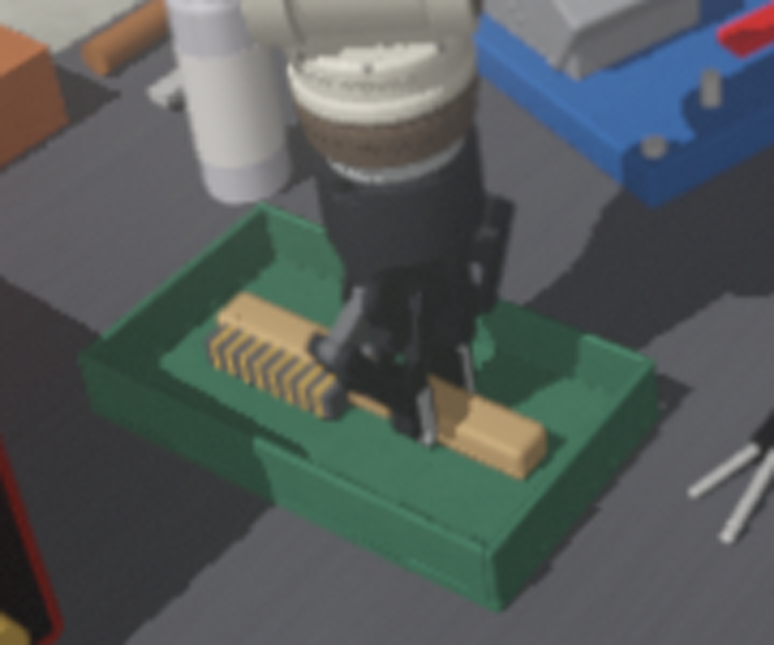

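servo_tool(motion=[[[0, 0, 1, 0, 0, 0], [0, 0, 1, 0, 0, 0], [0, 0, 0, 0, 0, 0]]])

```text
time: 13.1
ee_pos: [0.5008, 0.3852, -0.0029]
tcp_rot: [180.0, 0.0, -176.8]
wrist_force: [-2.4, -1.2, 5.1]
opening: 0.0228
```

servo_tool(motion=[[[0, 0, 1, 0, 0, 0], [0, 0, 0, 0, 0, 0]]])

```text
time: 13.3
ee_pos: [0.5008, 0.3852, -0.0029]
tcp_rot: [180.0, 0.1, -176.8]
wrist_force: [-4.8, -3.9, 11.8]
opening: 0.023
```

servo_tool(motion=[[[0, 0, 0, 0, 0, 0], [0, 0, 0, 0, 0, 0], [0, 0, -5, 0, 0, 0], [0, 0, -25, 0, 0, 0], [0, 0, -45, 0, 0, 0]]], gripper=48)

```text
time: 13.8
ee_pos: [0.4991, 0.3839, 0.0679]
tcp_rot: [-179.8, -0.3, -176.8]
wrist_force: [1.4, 1.3, 0.1]
opening: 0.048
```

servo_tool(motion=[[[0, 0, -45, 0, 0, 0], [0, 0, -45, 0, 0, 0], [0, 0, -45, 0, 0, 0], [0, 0, 0, 0, 0, 0]]], gripper=40)

```text
time: 14.2
ee_pos: [0.5022, 0.3862, 0.2131]
tcp_rot: [179.7, 0.5, -176.8]
wrist_force: [0.3, 0.4, 0.0]
opening: 0.0401
```

Run:
```python
from h import *
from workcell import bot
o=bot.get_obs(); delta(o,[.5005,.385,.0],down(183.2))
p=bot.camera("side"); crop(p,"s14",90,110,200,280,2.1)
pickle.dump((p,o),open("side14.pkl","wb"))
p=bot.camera("top"); crop(p,"t14",80,120,160,180,3.3)
pickle.dump((p,o),open("top14.pkl","wb"))
```

```text
pos [0.5022 0.3862 0.2131] rot [ 179.67    0.48 -176.78] t 14.2 open 0.0401 F [0.3 0.4 0. ] q [37.6 16.2 22.4 95.6  0.  34.3]
tool shift mm [  3.5  -2.4 213. ] rotvec [0.006 0.008 0.   ]
```

View pics/s14.png

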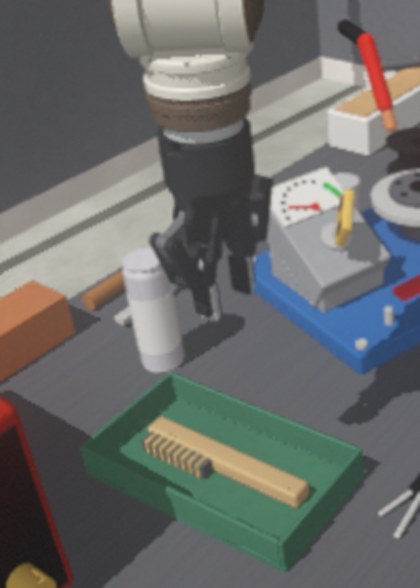

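View pics/t14.png

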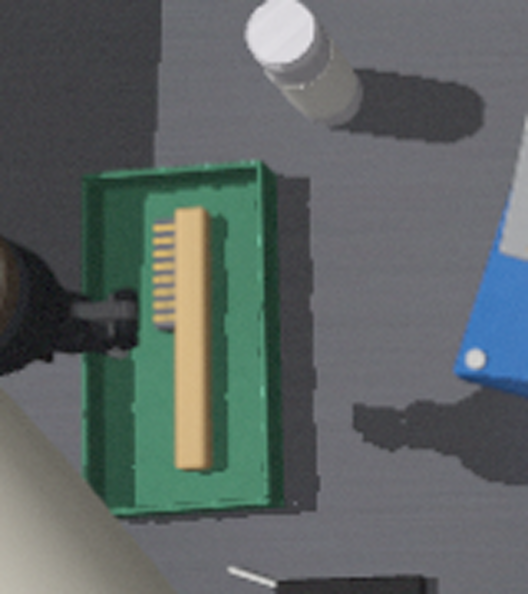

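```bash
cat >> h.py <<'E'
KU,KV=.0564,-.0014
def keyR(a):
    "tool rotation with x along wing angle a (up->lf), z=-nrm"
    def rot(v): return (M2W(v)-M2W([0,0,0]))[0]
    x=rot(np.cos(a)*up+np.sin(a)*lf); z=-rot(nrm); y=np.cross(z,x); return Ro.from_matrix(np.c_[x,y,z])
def keyP(h): return face2W(KU,KV,h)[0]
OFF=.032
def rows(o,P,Rt,n,turns=None):
    "n rows from measured pose to (P,Rt); z-turn first order: rotvec path chosen as given list"
    R0=Ro.from_euler('xyz',o["tcp_rot"],degrees=True); rv=(R0.inv()*Rt).as_rotvec() if turns is None else turns
    out=[];R=R0;p=o["ee_pos"].copy();
    for i in range(n):
        tgt=o["ee_pos"]+(np.array(P)-o["ee_pos"])*(i+1)/n
        d=R.inv().apply(tgt-p)*1000; p=tgt; R=R*Ro.from_rotvec(np.array(rv)/n); out.append(np.r_[d.round(1),(np.array(rv)/n).round(4)])
    for r in out: print([float(x) for x in r])
    return R
E
python3 - <<'E'
from h import *
from workcell import bot
o=bot.get_obs()
Rt=keyR(-.66); print("keyP",keyP(.053),Rt.as_euler('xyz',degrees=True), Rt.as_matrix().round(3))
R0=Ro.from_euler('xyz',o["tcp_rot"],degrees=True)
print((R0.inv()*Rt).as_rotvec())
# pure z turn then tilt
for zt in(-2.3,-2.4,-2.5,-2.6,-2.7):
    r=(R0*Ro.from_rotvec([0,0,zt])).inv()*Rt; print(zt,r.as_rotvec().round(3))
P=keyP(.053+.09-OFF); print(P)
E
```

```text
keyP [0.59453466 0.08648858 0.15209935] [-160.50689335  -23.26573181  -58.63061103] [[ 0.478 -0.736  0.479]
 [-0.784 -0.603 -0.144]
 [ 0.395 -0.307 -0.866]]
[ 0.62614127 -0.09566353 -2.07605912]
-2.3 [0.283 0.439 0.163]
-2.4 [0.261 0.454 0.261]
-2.5 [0.239 0.467 0.358]
-2.6 [0.216 0.48  0.456]
-2.7 [0.192 0.493 0.554]
[0.56676727 0.0948535  0.20232882]
```

servo_tool(motion=[[[-2, -30, -18, 0, 0, 0], [-2.2, -44.5, -10, 0, 0, 0], [-2.2, -44.5, -10, 0, 0, 0], [-2.2, -44.5, -10, 0, 0, 0], [-2.2, -44.5, -10, 0, 0, 0]]], gripper=45)

```text
time: 14.8
ee_pos: [0.5226, 0.1763, 0.2621]
tcp_rot: [-180.0, -0.1, -176.8]
wrist_force: [1.6, 0.6, 0.3]
opening: 0.0449
```

servo_tool(motion=[[[-2.2, -44.5, 0, 0, 0, 0], [-1, -15, 0, 0, 0, 0], [0, 0, 0, 0, 0, -0.143], [0, 0, 0, 0, 0, -0.143], [0, 0, 0, 0, 0, -0.143]]])

```text
time: 15.3
ee_pos: [0.5294, 0.1188, 0.2618]
tcp_rot: [179.9, -0.1, -151.9]
wrist_force: [-0.2, -0.0, 0.1]
opening: 0.0451
```

servo_tool(motion=[[[0, 0, 0, 0, 0, -0.143], [0, 0, 0, 0, 0, -0.143], [0, 0, 0, 0, 0, -0.143], [0, 0, 0, 0, 0, -0.143], [0, 0, 0, 0, 0, -0.143]]])

```text
time: 15.8
ee_pos: [0.5293, 0.1192, 0.2617]
tcp_rot: [179.9, -0.1, -110.9]
wrist_force: [0.4, -0.9, 0.6]
opening: 0.0448
```

servo_tool(motion=[[[0, 0, 0, 0, 0, -0.143], [0, 0, 0, 0, 0, -0.143], [0, 0, 0, 0, 0, -0.143], [0, 0, 0, 0, 0, -0.143], [0, 0, 0, 0, 0, -0.143]]])

```text
time: 16.3
ee_pos: [0.5293, 0.1192, 0.2617]
tcp_rot: [179.9, 0.0, -69.9]
wrist_force: [0.5, 0.4, 0.4]
opening: 0.0454
```

Run:
```python
from h import *
from workcell import bot
o=bot.get_obs(); Rt=keyR(-.66)
delta(o,keyP(.053+.09-OFF),Rt)
rows(o,o["ee_pos"],Rt,6)
```

```text
pos [0.5293 0.1192 0.2617] rot [ 1.7985e+02  3.0000e-02 -6.9910e+01] t 16.3 open 0.0454 F [0.5 0.4 0.4] q [ 12.7   5.3  15.3 100.2   0.  -97.4]
tool shift mm [ 35.8 -27.   59.3] rotvec [ 0.377  0.369 -0.261]
[0.0, 0.0, 0.0, 0.0628, 0.0615, -0.0435]
[0.0, 0.0, 0.0, 0.0628, 0.0615, -0.0435]
[0.0, 0.0, 0.0, 0.0628, 0.0615, -0.0435]
[0.0, 0.0, 0.0, 0.0628, 0.0615, -0.0435]
[0.0, 0.0, 0.0, 0.0628, 0.0615, -0.0435]
[0.0, 0.0, 0.0, 0.0628, 0.0615, -0.0435]
```

servo_tool(motion=[[[0, 0, 0, 0.0628, 0.0615, -0.0435], [0, 0, 0, 0.0628, 0.0615, -0.0435], [0, 0, 0, 0.0628, 0.0615, -0.0435], [0, 0, 0, 0.0628, 0.0615, -0.0435], [0, 0, 0, 0.0628, 0.0615, -0.0435]]])

```text
time: 16.8
ee_pos: [0.5294, 0.1193, 0.2619]
tcp_rot: [-163.4, -19.3, -60.3]
wrist_force: [0.6, -0.4, 0.1]
opening: 0.0453
```

servo_tool(motion=[[[0, 0, 0, 0.0628, 0.0615, -0.0435], [0, 0, 0, 0, 0, 0], [0, 0, 0, 0, 0, 0]]])

```text
time: 17.1
ee_pos: [0.5291, 0.1193, 0.2626]
tcp_rot: [-160.5, -23.2, -59.0]
wrist_force: [0.8, 1.1, 0.0]
opening: 0.0448
```

Run:
```python
from h import *
from workcell import bot
o=bot.get_obs(); Rt=keyR(-.66)
delta(o,keyP(.053+.09-OFF),Rt)
s=bot.camera("side");crop(s,"s15",180,80,150,170,3.5)
t=bot.camera("top");crop(t,"t15",200,100,160,150,4.5)
pickle.dump((t,s,o),open("p15.pkl","wb"))
```

```text
pos [0.5291 0.1193 0.2626] rot [-160.45  -23.21  -59.01] t 17.1 open 0.0448 F [0.8 1.1 0. ] q [  22.8  -20.8  -13.7   73.2  -18.7 -106.2]
tool shift mm [13.3  5.2 73.8] rotvec [ 0.002 -0.001 -0.006]
```

View pics/s15.png

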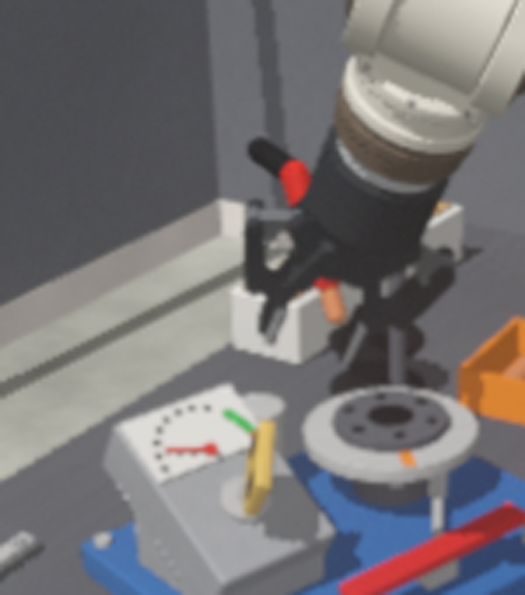

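View pics/t15.png

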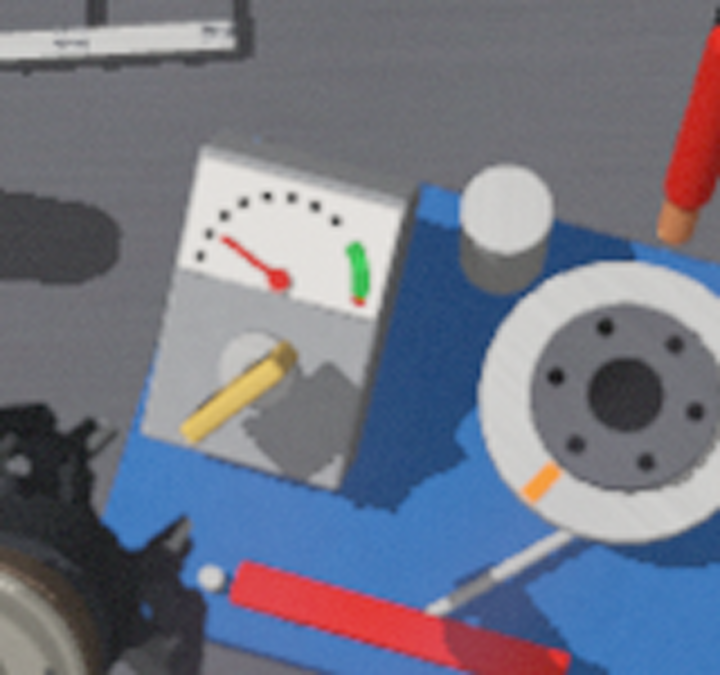

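Run:
```python
from h import *
t,s,o=pickle.load(open("p15.pkl","rb"))
for P,x0,y0,n in((s,245,145,"s16"),(t,205,175,"t16")):
    c=P["color"][y0:y0+60,x0:x0+60].astype(float); c=np.clip(255*(c/255)**.5,0,255).astype(np.uint8)
    cv2.imwrite(f"pics/{n}.png",cv2.resize(c[:,:,::-1],None,fx=11,fy=11,interpolation=cv2.INTER_NEAREST))
```

```text
(no output)
```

View pics/s16.png

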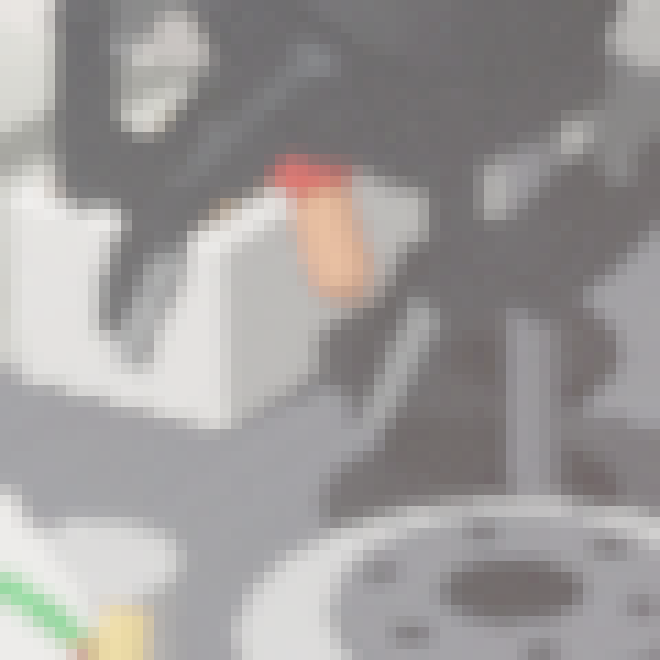

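View pics/t16.png

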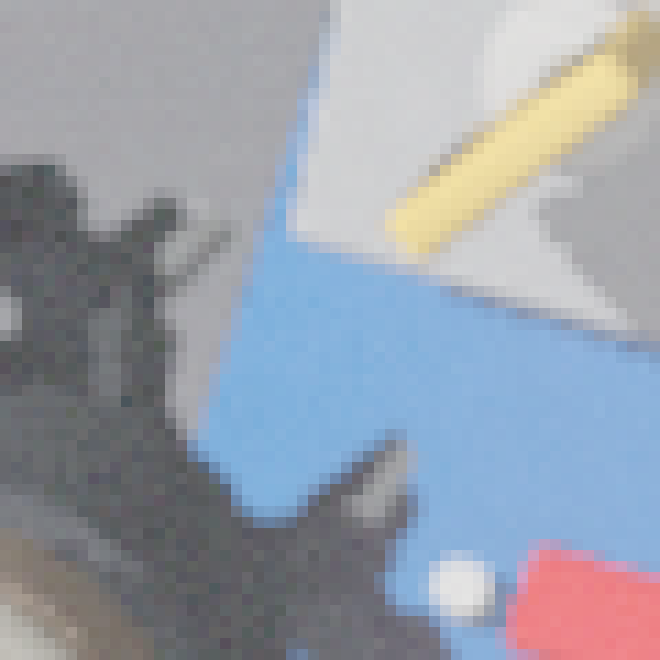

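Run:
```python
from h import *
t,s,o=pickle.load(open("p15.pkl","rb"))
R=Ro.from_euler('xyz',o["tcp_rot"],degrees=True)
for P,x0,y0,n,bias in((s,245,145,"s17",[.7,2]),(t,205,175,"t17",[0,0])):
    c=P["color"][y0:y0+60,x0:x0+60].astype(float); c=np.clip(255*(c/255)**.5,0,255).astype(np.uint8)
    c=np.ascontiguousarray(cv2.resize(c[:,:,::-1],None,fx=11,fy=11,interpolation=cv2.INTER_NEAREST))
    for k,col in((.014,(0,0,255)),(-.012,(0,200,0)),(-.02,(255,0,255))):
        for sg in(1,-1):
            q=[proj(P,o["ee_pos"]+R.apply([a,sg*b,k]))[0]+bias for a,b in((.011,.0225),(.011,.03),(-.011,.03),(-.011,.0225))]
            q=((np.array(q)+.5-[x0,y0])*11).astype(int); cv2.polylines(c,[q],True,col,1)
    cv2.imwrite(f"pics/{n}.png",c)
```

```text
(no output)
```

View pics/s17.png

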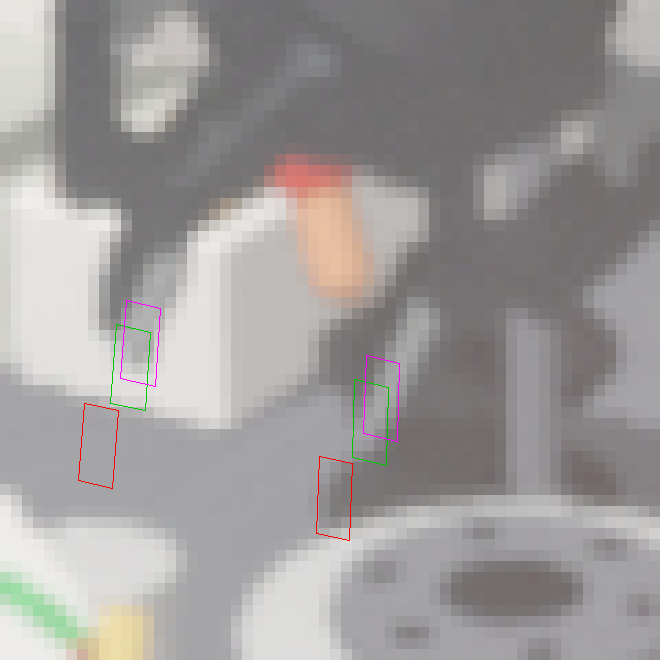

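View pics/t17.png

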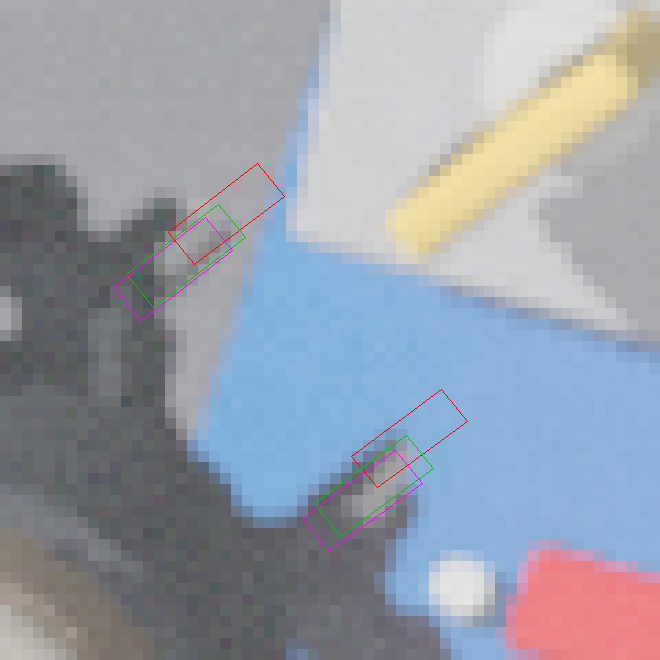

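servo_tool(motion=[[[13.3, 5.2, 30, 0, 0, 0], [0, 0, 43, 0, 0, 0], [0, 0, 20, 0, 0, 0], [0, 0, 0, 0, 0, 0]]])

```text
time: 17.6
ee_pos: [0.5767, 0.0904, 0.1826]
tcp_rot: [-160.7, -23.2, -59.0]
wrist_force: [-0.9, -1.1, 0.0]
opening: 0.045
```

```bash
sed -i 's/^OFF=.032/OFF=.031/' h.py
python3 - <<'E'
from h import *
from workcell import bot
o=bot.get_obs(); Rt=keyR(-.66)
delta(o,keyP(.053-OFF),Rt)
s=bot.camera("side");crop(s,"s18",215,130,90,110,6.5)
t=bot.camera("top");crop(t,"t18",210,120,110,110,6)
pickle.dump((t,s,o),open("p18.pkl","wb"))
E
```

```text
pos [0.5767 0.0904 0.1826] rot [-160.75  -23.18  -59.03] t 17.6 open 0.045 F [-0.9 -1.1  0. ] q [  17.2  -17.4  -20.2   62.   -16.4 -111.5]
tool shift mm [-0.5 -1.9 66.5] rotvec [ 0.007 -0.001 -0.007]
```

View pics/s18.png

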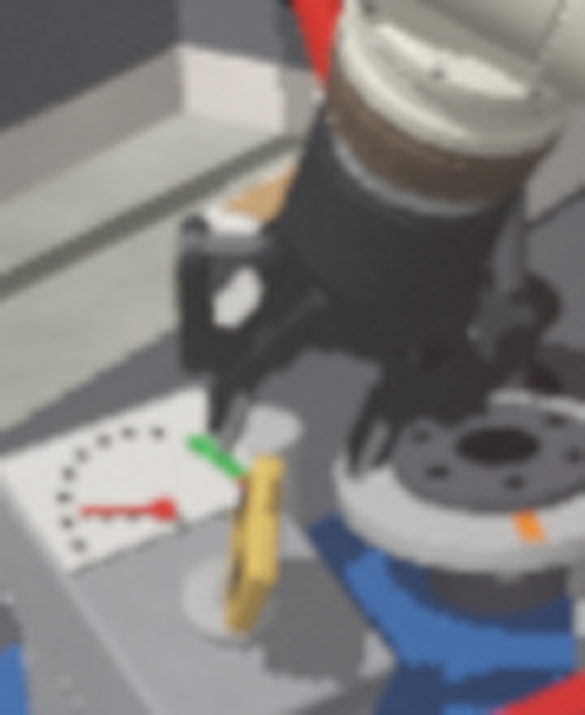

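View pics/t18.png

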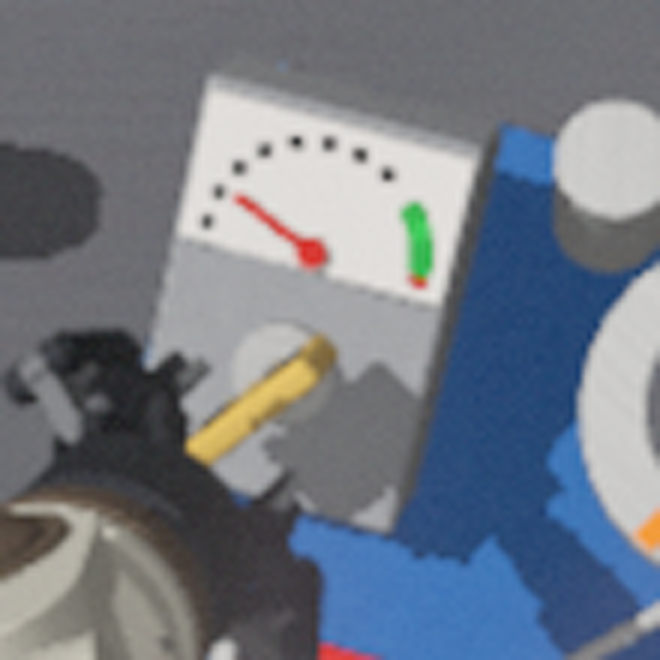

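servo_tool(motion=[[[0, -1, 20, 0.005, 0, -0.005], [0, -0.5, 20, 0, 0, 0], [0, 0, 10, 0, 0, 0], [0, 0, 0, 0, 0, 0]]])

```text
time: 18.1
ee_pos: [0.602, 0.0853, 0.1438]
tcp_rot: [-160.2, -23.4, -58.7]
wrist_force: [-0.1, -0.6, -0.9]
opening: 0.045
```

Run:
```python
from h import *
from workcell import bot
o=bot.get_obs(); Rt=keyR(-.66)
delta(o,keyP(.053-OFF),Rt)
s=bot.camera("side");crop(s,"s19",225,150,70,90,8)
t=bot.camera("top");crop(t,"t19",210,120,110,110,6)
```

```text
pos [0.602  0.0853 0.1438] rot [-160.24  -23.39  -58.75] t 18.1 open 0.045 F [-0.1 -0.6 -0.9] q [  15.6  -14.7  -22.7   55.8  -15.6 -113.4]
tool shift mm [-1.3  2.3 20. ] rotvec [-0.004 -0.003 -0.001]
```

View pics/s19.png

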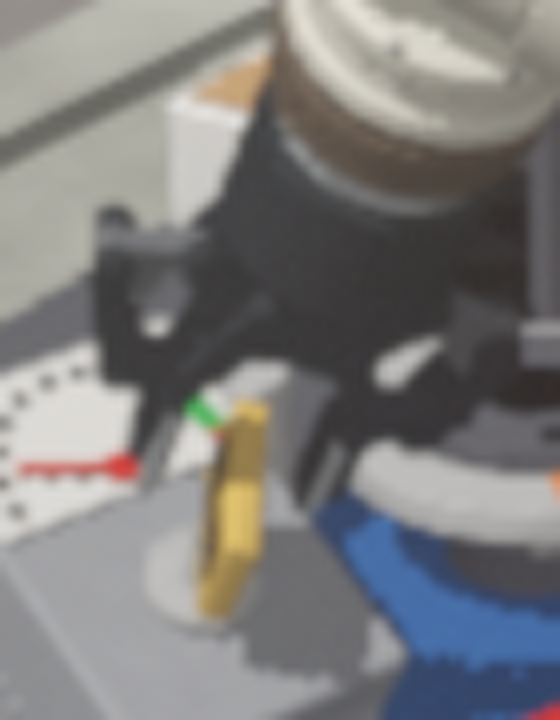

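View pics/t19.png

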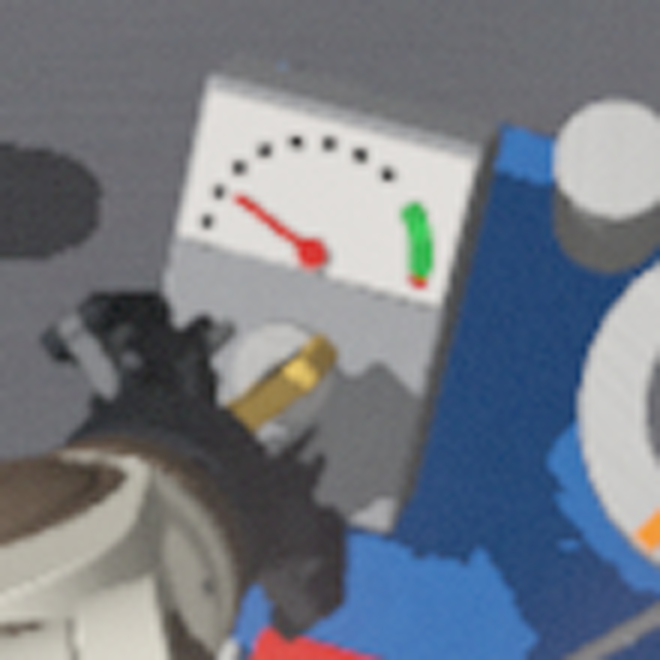

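servo_tool(motion=[[[-1, 1.5, 10, 0, 0, 0], [0, 0, 9, 0, 0, 0], [0, 0, 0, 0, 0, 0], [0, 0, 0, 0, 0, 0]]])

```text
time: 18.6
ee_pos: [0.6095, 0.0822, 0.1262]
tcp_rot: [-160.2, -23.4, -58.7]
wrist_force: [-0.6, -0.4, -0.1]
opening: 0.0449
```

Run:
```python
from h import *
from workcell import bot
o=bot.get_obs(); Rt=keyR(-.66)
delta(o,keyP(.053-OFF),Rt)
```

```text
pos [0.6095 0.0822 0.1262] rot [-160.23  -23.4   -58.75] t 18.6 open 0.0449 F [-0.6 -0.4 -0.1] q [  15.   -13.7  -23.8   53.5  -15.3 -114. ]
tool shift mm [-0.3  0.5  0.8] rotvec [-0.004 -0.003 -0.001]
```

Close on the wing.

servo_tool(motion=[[[0, 0, 0, 0, 0, 0], [0, 0, 0, 0, 0, 0], [0, 0, 0, 0, 0, 0], [0, 0, 0, 0, 0, 0], [0, 0, 0, 0, 0, 0]]], gripper=6, newtons=40)

```text
time: 19.1
ee_pos: [0.6075, 0.0806, 0.126]
tcp_rot: [-160.5, -23.5, -58.7]
wrist_force: [-18.8, -8.6, 8.2]
opening: 0.0111
```

Run:
```python
from h import *
from workcell import bot
o=bot.get_obs(); Rt=keyR(-.66)
delta(o,keyP(.053-OFF),Rt); print(o["torque"])
s=bot.camera("side");crop(s,"s20",225,150,70,90,8)
```

```text
pos [0.6075 0.0806 0.126 ] rot [-160.51  -23.47  -58.73] t 19.1 open 0.0111 F [-18.8  -8.6   8.2] q [  15.   -13.8  -23.8   53.8  -15.5 -114. ]
tool shift mm [-0.6 -2.   1.3] rotvec [ 0.001 -0.004 -0.   ]
[-1.45898621  2.92056221 -1.29881872]
```

View pics/s20.png

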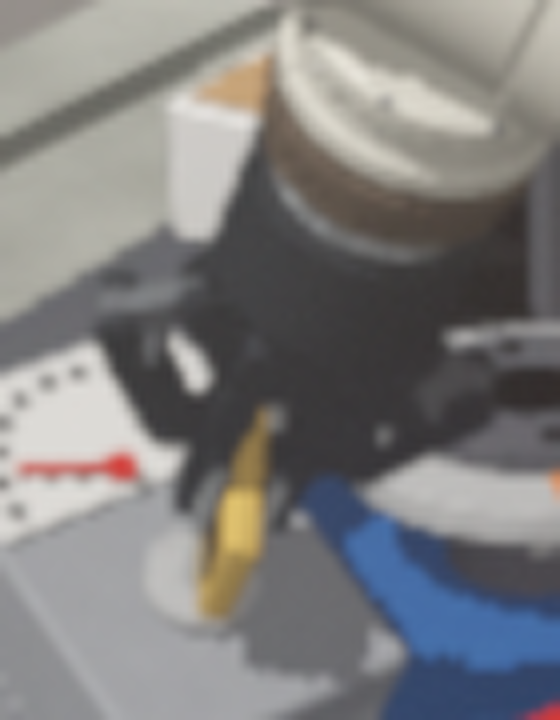

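servo_tool(motion=[[[0, 2.5, 0, 0, 0, 0], [0, 0, 0, 0, 0, 0]]])

```text
time: 19.35
ee_pos: [0.6074, 0.0806, 0.126]
tcp_rot: [-160.2, -23.4, -58.8]
wrist_force: [-5.1, -1.1, 2.0]
opening: 0.0114
```

servo_tool(motion=[[[0, 0, 0, 0, 0, 0.08], [0, 0, 0, 0, 0, 0.1], [0, 0, 0, 0, 0, 0.1], [0, 0, 0, 0, 0, 0.1], [0, 0, 0, 0, 0, 0]]])

```text
time: 19.85
ee_pos: [0.6061, 0.0798, 0.1253]
tcp_rot: [-153.4, -14.7, -80.1]
wrist_force: [-18.2, -5.4, 7.5]
opening: 0.0115
```

```bash
cat > st.py <<'E'
from h import *
from workcell import bot
import sys
o=bot.get_obs(); R=Ro.from_euler('xyz',o["tcp_rot"],degrees=True)
print("t",o["time"],"Ftool",R.inv().apply(o["wrist_force"]).round(1),"Ttool",R.inv().apply(o["torque"]).round(2),"open",round(o["opening"],4),"q6",o["q"][5].round(1))
t=bot.camera("top");crop(t,sys.argv[1],225,115,80,90,7)
x=(t["color"]).astype(int)
# pointer angle: red px on the dial
m=(x[...,0]>150)&(x[...,1]<110)&(x[...,2]<110); ys,xs=np.nonzero(m)
pts=np.array([onface(t,(a,b)) for a,b in zip(xs,ys) if 235<a<300 and 130<b<180])
if len(pts):
    d=pts-[.1019,-.0001]; r=np.hypot(*d.T); k=(r>.012)&(r<.037); 
    an=np.mod(np.arctan2(d[k,0],d[k,1])+.5,2*np.pi)-.5
    print("n",k.sum(),"pointer",np.median(an).round(3),"-> key",(np.median(an)/.6).round(2))
E
python3 st.py t21
```

```text
t 19.85 Ftool [  4.   13.9 -14.5] Ttool [-3.13  0.69  0.01] open 0.0115 q6 -92.1
n 11 pointer 0.634 -> key 1.06
```

View pics/t21.png

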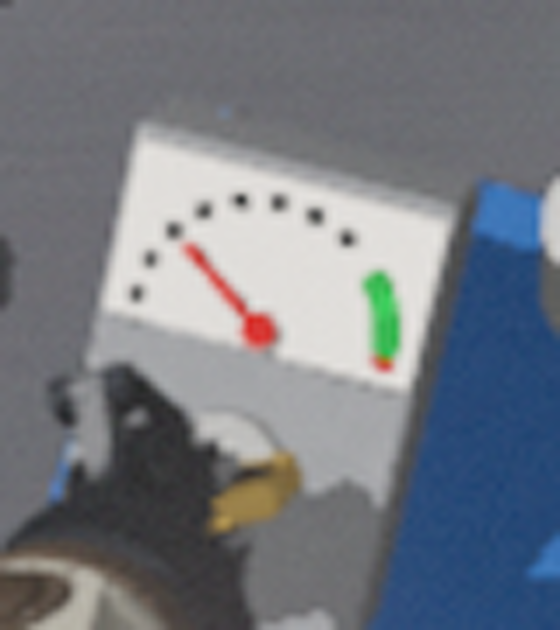

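servo_tool(motion=[[[0, 1.5, -1, 0, 0, 0.1], [0, 0, 0, 0, 0, 0.1], [0, 0, 0, 0, 0, 0.1], [0, 0, 0, 0, 0, 0.1], [0, 0, 0, 0, 0, 0.1]]])

```text
time: 20.4
ee_pos: [0.6041, 0.0797, 0.1243]
tcp_rot: [-149.9, -0.8, -105.5]
wrist_force: [-14.8, -3.2, 1.9]
opening: 0.0113
```

```bash
python3 st.py t22
```

```text
t 20.4 Ftool [ 7.1 10.7 -8.3] Ttool [-2.44  1.58 -0.14] open 0.0113 q6 -63.4
n 13 pointer 0.934 -> key 1.56
```

servo_tool(motion=[[[1, 1.3, -1, 0, 0, 0.1], [0, 0, 0, 0, 0, 0.1], [0, 0, 0, 0, 0, 0.1], [0, 0, 0, 0, 0, 0.1], [0, 0, 0, 0, 0, 0.1]]])

```text
time: 20.95
ee_pos: [0.6023, 0.0806, 0.1232]
tcp_rot: [-152.8, 13.2, -130.6]
wrist_force: [-4.6, 5.8, -8.3]
opening: 0.0117
```

servo_tool(motion=[[[0, 0, 0, 0, 0, 0.1], [0, 0, 0, 0, 0, 0.1], [0, 0, 0, 0, 0, 0.1], [0, 0, 0, 0, 0, 0.1], [0, 0, 0, 0, 0, 0.1]]])

```text
time: 21.45
ee_pos: [0.6013, 0.0823, 0.1224]
tcp_rot: [-162.2, 24.3, -158.4]
wrist_force: [-10.0, 15.8, -9.0]
opening: 0.0115
```

```bash
python3 st.py t23
```

```text
t 21.45 Ftool [ 6.9 19.5  0.8] Ttool [-3.32  2.15 -0.17] open 0.0115 q6 -6.1
n 12 pointer 1.524 -> key 2.54
```

View pics/t23.png

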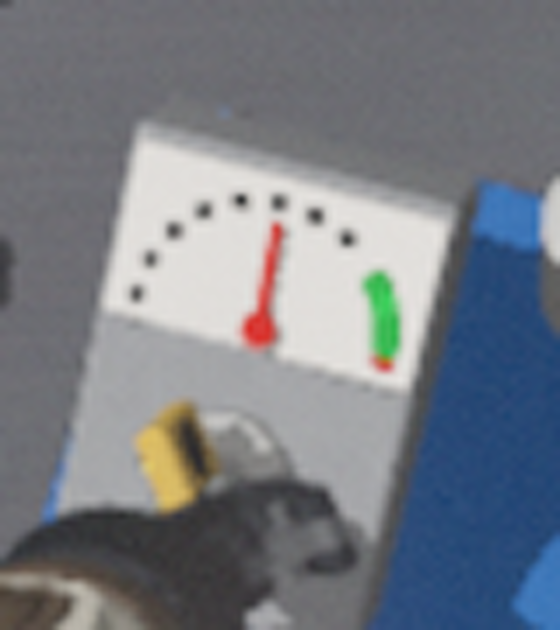

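servo_tool(motion=[[[0.7, 2, 0, 0, 0, 0.1], [0, 0, 0, 0, 0, 0.1], [0, 0, 0, 0, 0, 0.1], [0, 0, 0, 0, 0, 0.1], [0, 0, 0, 0, 0, 0.1]]])

```text
time: 22.0
ee_pos: [0.6012, 0.0846, 0.122]
tcp_rot: [-177.1, 29.8, 169.9]
wrist_force: [-2.3, 17.5, -11.6]
opening: 0.0115
```

```bash
python3 st.py t24
```

```text
t 22.0 Ftool [10.3 17.2  6.5] Ttool [-2.77  2.47 -0.22] open 0.0115 q6 22.7
n 9 pointer 1.803 -> key 3.01
```

servo_tool(motion=[[[1.2, 2, 0.5, 0, 0, 0.1], [0, 0, 0, 0, 0, 0.1], [0, 0.5, 0, 0, 0, 0.1], [0, 0.5, 0, 0, 0, 0.1], [0, 0.5, 0, 0, 0, 0.1]]])

```text
time: 22.55
ee_pos: [0.6022, 0.0867, 0.1222]
tcp_rot: [167.1, 27.4, 137.2]
wrist_force: [-1.3, 8.7, -7.7]
opening: 0.0113
```

```bash
python3 st.py t25
```

```text
t 22.55 Ftool [9.7 4.5 4.8] Ttool [-0.16  2.25 -0.1 ] open 0.0113 q6 51.8
n 13 pointer 2.089 -> key 3.48
```

servo_tool(motion=[[[1, 0.5, 0.5, 0, 0, 0.1], [0, 0.3, 0, 0, 0, 0.1], [0, 0.3, 0, 0, 0, 0.1], [0, 0.3, 0, 0, 0, 0.1], [0, 0, 0, 0, 0, 0.1]]])

```text
time: 23.1
ee_pos: [0.6037, 0.0881, 0.1228]
tcp_rot: [155.3, 18.0, 107.7]
wrist_force: [6.1, 6.7, -5.9]
opening: 0.011
```

```bash
python3 st.py t26
```

```text
t 23.1 Ftool [6.2 5.3 7.1] Ttool [-0.14  1.67 -0.17] open 0.011 q6 80.5
n 12 pointer 2.404 -> key 4.01
```

View pics/t26.png

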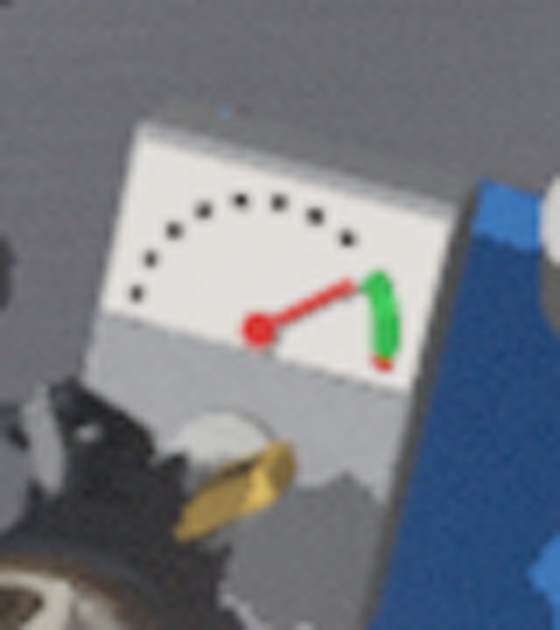

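servo_tool(motion=[[[0.6, 0.7, 0.5, 0, 0, 0.12], [0, 0.3, 0, 0, 0, 0.12], [0, 0.3, 0, 0, 0, 0.12], [0, 0, 0, 0, 0, 0.12], [0, 0, 0, 0, 0, 0.1]]])

```text
time: 23.65
ee_pos: [0.6061, 0.0885, 0.124]
tcp_rot: [149.7, 2.3, 77.6]
wrist_force: [11.6, 4.0, -5.2]
opening: 0.0113
```

servo_tool(motion=[[[0, 0, 0, 0, 0, 0]]])

```text
time: 23.75
ee_pos: [0.6061, 0.0885, 0.124]
tcp_rot: [149.7, 2.3, 77.7]
wrist_force: [9.4, 4.4, -5.3]
opening: 0.0111
```

```bash
python3 st.py t27
```

```text
t 23.75 Ftool [6.5 4.6 8.5] Ttool [0.04 1.01 0.02] open 0.0111 q6 113.8
n 11 pointer 2.771 -> key 4.62
```

View pics/t27.png

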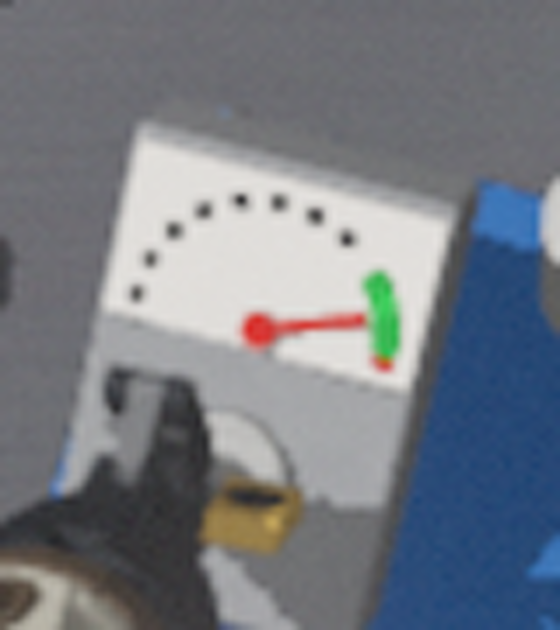

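servo_tool(motion=[[[0, 0, 0, 0, 0, 0], [0, 0, 0, 0, 0, 0], [0, 0, 0, 0, 0, 0], [0, 0, -10, 0, 0, 0], [0, 0, -30, 0, 0, 0]]], gripper=50)

```text
time: 24.3
ee_pos: [0.5845, 0.0927, 0.1562]
tcp_rot: [150.0, 2.7, 77.8]
wrist_force: [-1.1, 0.5, -0.3]
opening: 0.0494
```

servo_tool(motion=[[[0, 0, -45, 0, 0, 0], [0, 0, -45, 0, 0, 0], [0, 0, -20, 0, 0, 0], [0, 0, 0, 0, 0, 0]]])

```text
time: 24.7
ee_pos: [0.5325, 0.1099, 0.2583]
tcp_rot: [149.5, 2.3, 77.9]
wrist_force: [1.0, 1.1, 0.3]
opening: 0.0498
```

```bash
python3 st.py t28
python3 - <<'E'
from h import *
from workcell import bot
s=bot.camera("side"); crop(s,"s28",180,90,180,190,3.8); pickle.dump(s,open("side28.pkl","wb"))
print(bot.get_obs()["ee_pos"],bot.get_obs()["tcp_rot"])
E
```

```text
t 24.7 Ftool [1.2 0.8 0.1] Ttool [0.43 0.01 0.05] open 0.0498 q6 118.9
n 10 pointer 2.764 -> key 4.61
[0.53249643 0.10923361 0.25371417] [149.7477645    2.52264876  77.83605982]
```

View pics/t28.png

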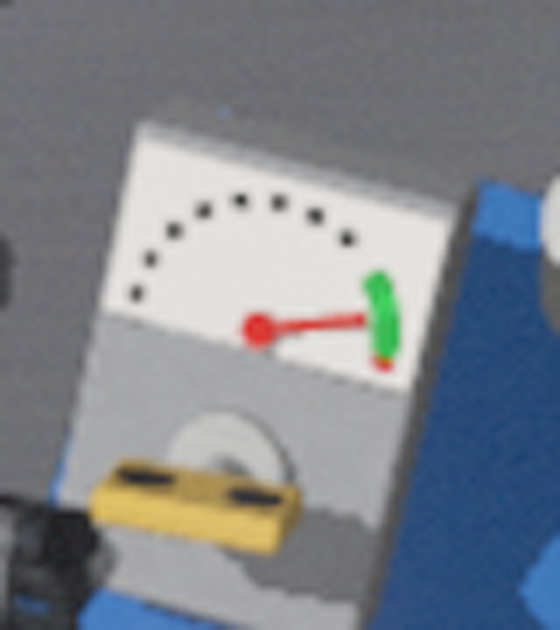

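View pics/s28.png

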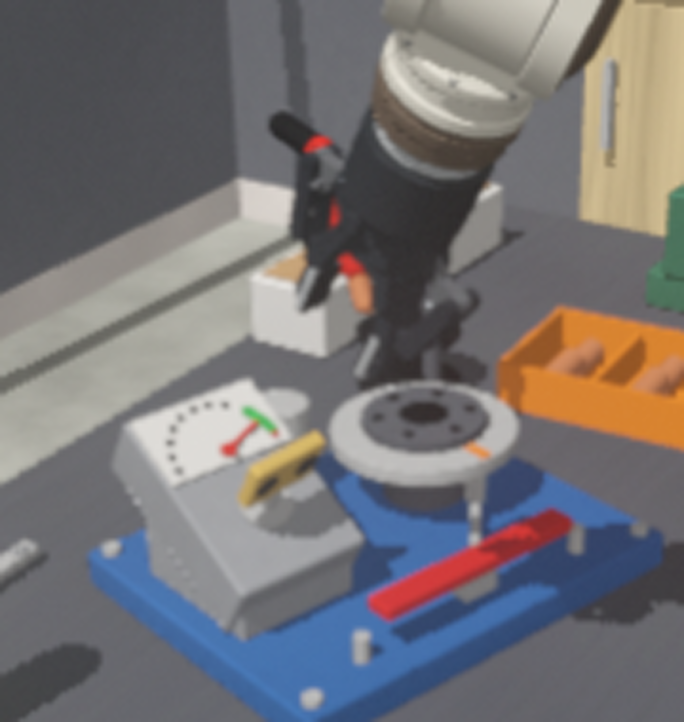

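Run:
```python
from h import *
from workcell import bot
o=bot.get_obs(); Rt=down(163.24)
delta(o,[.4855,.011,.12],Rt)
R0=Ro.from_euler('xyz',o["tcp_rot"],degrees=True)
print((R0.inv()*Rt).as_rotvec(), np.linalg.norm((R0.inv()*Rt).as_rotvec()))
rows(o,[.4855,.011,.20],Rt,12)
```

```text
pos [0.5325 0.1092 0.2537] rot [149.75   2.52  77.84] t 24.8 open 0.0499 F [-0.8  0.8 -0.1] q [ 21.4 -21.7 -15.6  71.4 -18.1 118.9]
tool shift mm [-99.9 -91.5 106.7] rotvec [ 0.393  0.427 -1.441]
[ 0.39296183  0.42672444 -1.44125624] 1.5536190941224564
[-8.6, -4.3, 3.1, 0.0327, 0.0356, -0.1201]
[-8.2, -5.2, 3.0, 0.0327, 0.0356, -0.1201]
[-7.6, -6.0, 2.9, 0.0327, 0.0356, -0.1201]
[-6.9, -6.8, 2.8, 0.0327, 0.0356, -0.1201]
[-6.2, -7.5, 2.9, 0.0327, 0.0356, -0.1201]
[-5.3, -8.1, 2.9, 0.0327, 0.0356, -0.1201]
[-4.4, -8.6, 3.0, 0.0327, 0.0356, -0.1201]
[-3.5, -9.0, 3.1, 0.0327, 0.0356, -0.1201]
[-2.5, -9.2, 3.3, 0.0327, 0.0356, -0.1201]
[-1.5, -9.3, 3.6, 0.0327, 0.0356, -0.1201]
[-0.5, -9.3, 3.8, 0.0327, 0.0356, -0.1201]
[0.4, -9.2, 4.1, 0.0327, 0.0356, -0.1201]
```

servo_tool(motion=[[[-8.6, -4.3, 3.1, 0.0327, 0.0356, -0.12], [-8.2, -5.2, 3, 0.0327, 0.0356, -0.12], [-7.6, -6, 2.9, 0.0327, 0.0356, -0.12], [-6.9, -6.8, 2.8, 0.0327, 0.0356, -0.12], [-6.2, -7.5, 2.9, 0.0327, 0.0356, -0.12]]], gripper=40)

```text
time: 25.3
ee_pos: [0.5124, 0.0673, 0.2291]
tcp_rot: [162.8, 7.2, 113.7]
wrist_force: [0.6, 0.5, 0.1]
opening: 0.0401
```

servo_tool(motion=[[[-5.3, -8.1, 2.9, 0.0327, 0.0356, -0.12], [-4.4, -8.6, 3, 0.0327, 0.0356, -0.12], [-3.5, -9, 3.1, 0.0327, 0.0356, -0.12], [-2.5, -9.2, 3.3, 0.0327, 0.0356, -0.12], [-1.5, -9.3, 3.6, 0.0327, 0.0356, -0.12]]])

```text
time: 25.8
ee_pos: [0.4927, 0.0264, 0.2067]
tcp_rot: [175.9, 3.3, 149.5]
wrist_force: [1.2, 0.3, -0.3]
opening: 0.0401
```

servo_tool(motion=[[[-0.5, -9.3, 3.8, 0.0327, 0.0356, -0.12], [0.4, -9.2, 4.1, 0.0327, 0.0356, -0.12], [0, 0, 30, 0, 0, 0], [0, 0, 30, 0, 0, 0], [0, 0, 0, 0, 0, 0]]])

```text
time: 26.3
ee_pos: [0.4829, 0.0106, 0.1344]
tcp_rot: [-179.9, -0.5, 163.1]
wrist_force: [-1.0, 0.7, 0.5]
opening: 0.0401
```

Run:
```python
from h import *
from workcell import bot
o=bot.get_obs(); Rt=down(163.24)
delta(o,[.4855,.011,.06],Rt)
s=bot.camera("side"); crop(s,"s30",230,130,130,140,5.3)
```

```text
pos [0.4829 0.0106 0.1344] rot [-179.87   -0.52  163.12] t 26.3 open 0.0401 F [-1.   0.7  0.5] q [ 1.2 -4.5 -8.7 86.3  0.  18.1]
tool shift mm [-3.   1.3 74.4] rotvec [-0.002 -0.009 -0.002]
```

View pics/s30.png

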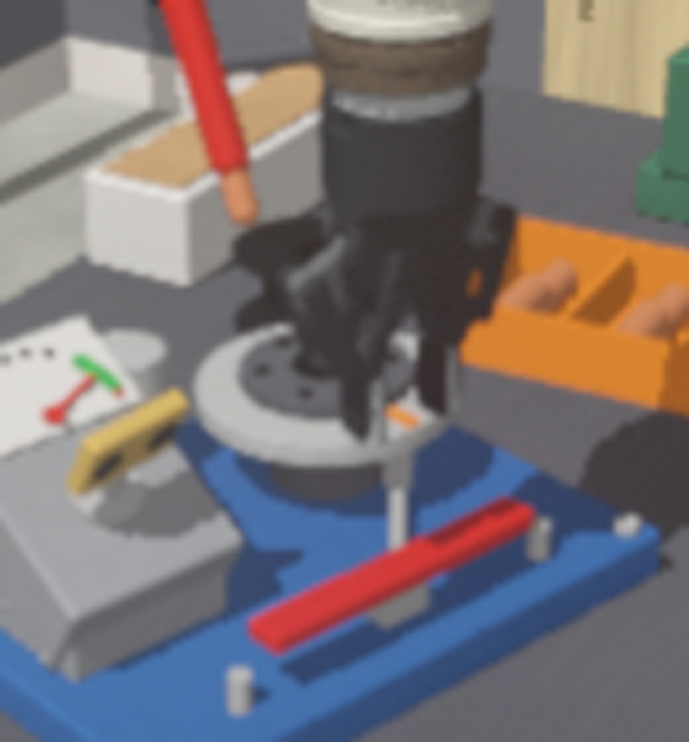

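servo_tool(motion=[[[-1.5, 0.5, 25, 0, 0, 0], [0, 0, 25, 0, 0, 0], [0, 0, 10, 0, 0, 0], [0, 0, 0, 0, 0, 0], [0, 0, 0, 0, 0, 0]]])

```text
time: 26.85
ee_pos: [0.4874, 0.0111, 0.0812]
tcp_rot: [180.0, 0.0, 163.1]
wrist_force: [0.5, 0.3, -0.2]
opening: 0.0402
```

Run:
```python
from h import *
from workcell import bot
o=bot.get_obs(); Rt=down(163.24)
delta(o,[.4855,.011,.055],Rt)
s=bot.camera("side"); crop(s,"s31",260,170,90,90,8)
```

```text
pos [0.4874 0.0111 0.0812] rot [1.7995e+02 3.0000e-02 1.6315e+02] t 26.85 open 0.0402 F [ 0.5  0.3 -0.2] q [  1.3  -4.1 -14.2  79.8   0.   18.1]
tool shift mm [ 1.8 -0.6 26.2] rotvec [ 0.001  0.    -0.002]
```

View pics/s31.png

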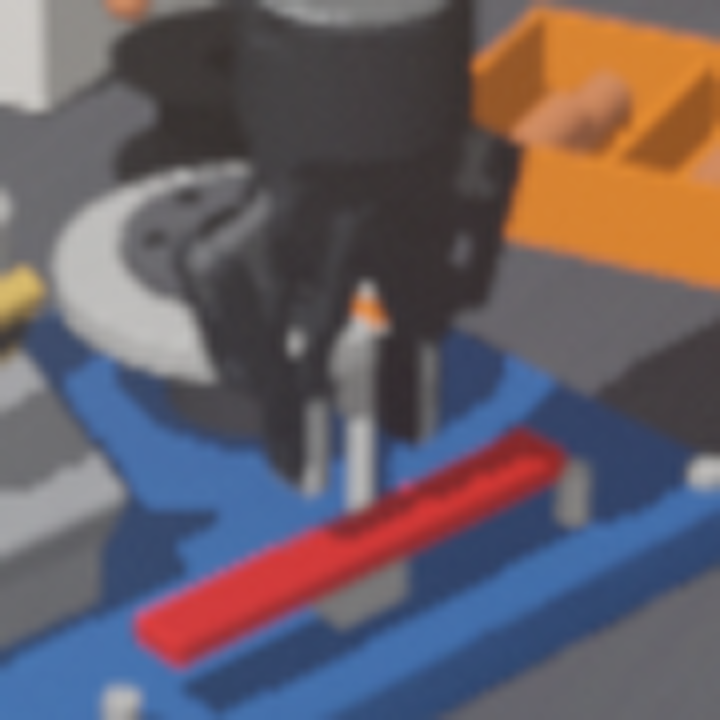

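servo_tool(motion=[[[1.5, 0, 12, 0, 0, 0], [0, 0, 8, 0, 0, 0], [0, 0, 3, 0, 0, 0], [0, 0, 0, 0, 0, 0]]])

```text
time: 27.3
ee_pos: [0.485, 0.0115, 0.0561]
tcp_rot: [180.0, -0.1, 163.2]
wrist_force: [0.2, -0.2, -0.7]
opening: 0.0397
```

servo_tool(motion=[[[0, 0, 1.5, 0, 0, 0], [0, 0, 1.5, 0, 0, 0]]])

```text
time: 27.5
ee_pos: [0.4856, 0.0115, 0.0542]
tcp_rot: [180.0, -0.0, 163.1]
wrist_force: [-1.7, 0.4, 3.4]
opening: 0.0401
```

servo_tool(motion=[[[0, 0, 1.5, 0, 0, 0], [0, 0, 1.5, 0, 0, 0]]])

```text
time: 27.7
ee_pos: [0.4856, 0.0115, 0.051]
tcp_rot: [180.0, -0.0, 163.2]
wrist_force: [-1.2, -0.5, 4.7]
opening: 0.0399
```

servo_tool(motion=[[[0, 0, 1.5, 0, 0, 0], [0, 0, 1.5, 0, 0, 0], [0, 0, 1.5, 0, 0, 0]]])

```text
time: 28.0
ee_pos: [0.4855, 0.0116, 0.0462]
tcp_rot: [180.0, -0.0, 163.2]
wrist_force: [-1.0, 0.6, 4.1]
opening: 0.0401
```

servo_tool(motion=[[[0, 0, 1.5, 0, 0, 0], [0, 0, 1.5, 0, 0, 0]]])

```text
time: 28.2
ee_pos: [0.4856, 0.0116, 0.0434]
tcp_rot: [180.0, -0.0, 163.2]
wrist_force: [-3.7, -0.0, 18.8]
opening: 0.04
```

servo_tool(motion=[[[0, 0, 1, 0, 0, 0], [0, 0, 0, 0, 0, 0]]])

```text
time: 28.4
ee_pos: [0.4857, 0.0116, 0.0435]
tcp_rot: [180.0, 0.0, 163.2]
wrist_force: [-3.3, -1.0, 13.8]
opening: 0.0401
```

servo_tool(motion=[[[0, 0, 1, 0, 0, 0], [0, 0, 0, 0, 0, 0]]])

```text
time: 28.6
ee_pos: [0.4858, 0.0116, 0.0433]
tcp_rot: [179.9, 0.1, 163.2]
wrist_force: [-7.3, -0.1, 22.0]
opening: 0.0399
```

servo_tool(motion=[[[0, 0, -4, 0, 0, 0], [0, 0, -15, 0, 0, 0], [0, 0, -40, 0, 0, 0], [0, 0, -45, 0, 0, 0], [0, 0, -45, 0, 0, 0]]])

```text
time: 29.1
ee_pos: [0.485, 0.0114, 0.1922]
tcp_rot: [180.0, -0.1, 163.2]
wrist_force: [0.9, 0.7, -0.3]
opening: 0.0399
```

Run:
```python
from h import *
from workcell import bot
s=bot.camera("side"); crop(s,"s33",190,90,180,190,3.8)
print(bot.get_obs()["ee_pos"])
```

```text
[0.48699214 0.01148059 0.19991838]
```

View pics/s33.png

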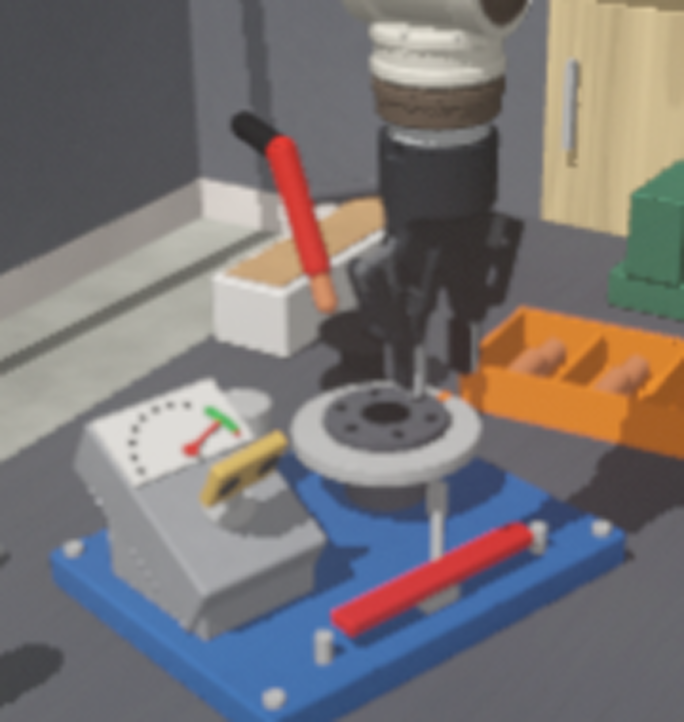

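servo_tool(motion=[[[40, 0, -10, 0, 0, 0], [40, -20, 0, 0, 0, 0], [40, -20, 0, 0, 0, 0], [30, -35, 0, 0, 0, 0], [0, -45, 0, 0, 0, 0]]])

```text
time: 29.65
ee_pos: [0.3047, -0.0591, 0.2014]
tcp_rot: [179.9, 0.1, 163.4]
wrist_force: [2.6, 0.1, -0.1]
opening: 0.0401
```

servo_tool(motion=[[[0, -45, 0, 0, 0, 0], [0, -45, 0, 0, 0, 0], [0, -45, 0, 0, 0, 0], [0, 0, 0, 0, 0, 0], [0, 0, 0, 0, 0, 0]]])

```text
time: 30.15
ee_pos: [0.2674, -0.1899, 0.2005]
tcp_rot: [180.0, -0.1, 162.9]
wrist_force: [-0.1, -0.5, -0.9]
opening: 0.04
```

servo_tool(motion=[[[0, 0, 0, 0, 0, 0], [0, 0, 0, 0, 0, 0], [0, 0, 0, 0, 0, 0], [0, 0, 0, 0, 0, 0], [0, 0, 0, 0, 0, 0]]])

```text
time: 30.65
ee_pos: [0.2683, -0.1887, 0.2003]
tcp_rot: [180.0, -0.0, 163.2]
wrist_force: [1.1, 0.4, 0.1]
opening: 0.0399
```

servo_tool(motion=[[[0, 0, 0, 0, 0, 0], [0, 0, 0, 0, 0, 0], [0, 0, 0, 0, 0, 0], [0, 0, 0, 0, 0, 0], [0, 0, 0, 0, 0, 0]]])

```text
time: 31.15
ee_pos: [0.268, -0.1891, 0.2003]
tcp_rot: [180.0, -0.0, 163.1]
wrist_force: [-0.9, -0.5, -0.1]
opening: 0.0401
```

servo_tool(motion=[[[0, 0, 0, 0, 0, 0], [0, 0, 0, 0, 0, 0], [0, 0, 0, 0, 0, 0], [0, 0, 0, 0, 0, 0], [0, 0, 0, 0, 0, 0]]])

```text
time: 31.65
ee_pos: [0.2681, -0.1891, 0.2003]
tcp_rot: [180.0, -0.0, 163.2]
wrist_force: [0.6, 0.4, -0.1]
opening: 0.0399
```

servo_tool(motion=[[[0, 0, 0, 0, 0, 0], [0, 0, 0, 0, 0, 0], [0, 0, 0, 0, 0, 0], [0, 0, 0, 0, 0, 0], [0, 0, 0, 0, 0, 0]]])

```text
time: 32.15
ee_pos: [0.268, -0.1891, 0.2003]
tcp_rot: [180.0, -0.0, 163.2]
wrist_force: [0.2, -0.0, -0.1]
opening: 0.0404
```

servo_tool(motion=[[[0, 0, 0, 0, 0, 0], [0, 0, 0, 0, 0, 0], [0, 0, 0, 0, 0, 0], [0, 0, 0, 0, 0, 0], [0, 0, 0, 0, 0, 0]]])

```text
time: 32.65
ee_pos: [0.2681, -0.1891, 0.2003]
tcp_rot: [180.0, -0.0, 163.2]
wrist_force: [0.2, -0.2, -0.5]
opening: 0.0402
```

servo_tool(motion=[[[0, 0, 0, 0, 0, 0], [0, 0, 0, 0, 0, 0], [0, 0, 0, 0, 0, 0], [0, 0, 0, 0, 0, 0], [0, 0, 0, 0, 0, 0]]])

```text
time: 33.15
ee_pos: [0.2681, -0.1891, 0.2003]
tcp_rot: [180.0, -0.0, 163.2]
wrist_force: [-0.5, -0.3, -0.3]
opening: 0.04
```

```bash
python3 st.py t40
python3 - <<'E'
from h import *
from workcell import bot
s=bot.camera("side"); crop(s,"s40",120,110,270,270,2.6); crop(s,"s40b",265,200,80,60,9)
t=bot.camera("top"); crop(t,"t40b",90,70,360,250,2.2); print(bot.get_obs()["ee_pos"],bot.get_obs()["time"])
pickle.dump((t,s),open("p40.pkl","wb"))
E
```

```text
t 33.15 Ftool [ 0.4 -0.4  0.3] Ttool [ 0.   -0.   -0.02] open 0.04 q6 -18.4
n 8 pointer 2.764 -> key 4.61
[ 0.26803852 -0.1891148   0.20027307] 33.3
```

View pics/t40b.png

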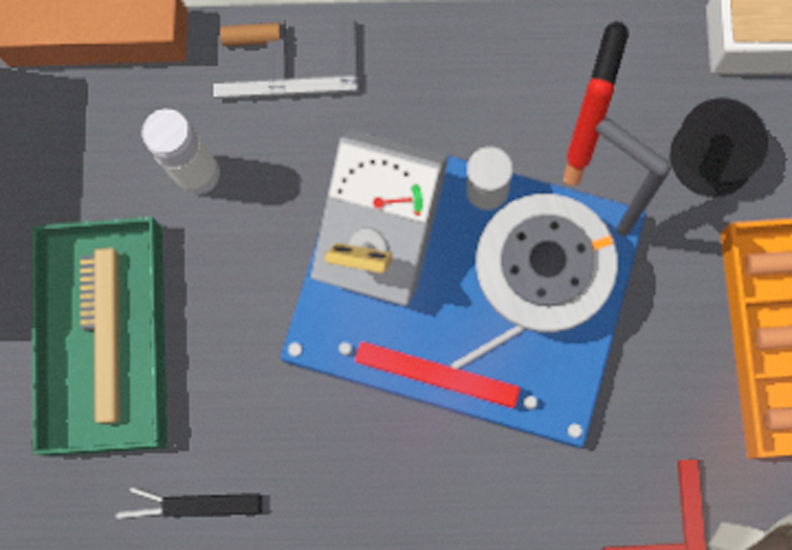

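View pics/s40.png

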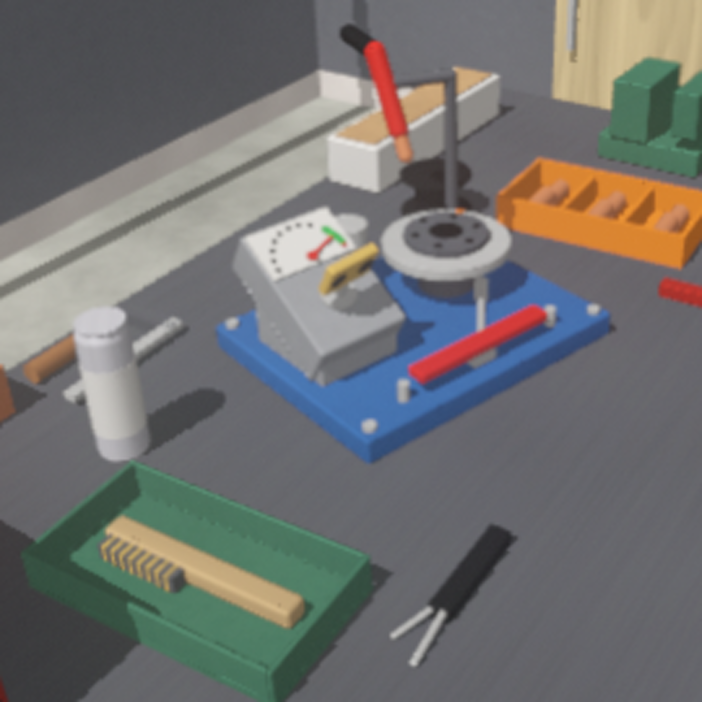

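View pics/s40b.png

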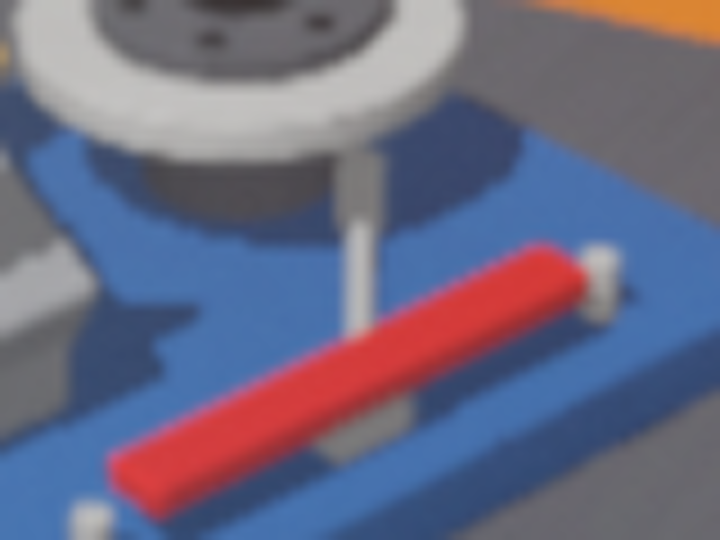

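servo_tool(motion=[[[0, 0, 0, 0, 0, 0], [0, 0, 0, 0, 0, 0], [0, 0, 0, 0, 0, 0], [0, 0, 0, 0, 0, 0], [0, 0, 0, 0, 0, 0]]])

```text
time: 33.8
ee_pos: [0.268, -0.1891, 0.2003]
tcp_rot: [180.0, -0.0, 163.2]
wrist_force: [-1.2, 0.9, -0.4]
opening: 0.0401
```

servo_tool(motion=[[[0, 0, 0, 0, 0, 0], [0, 0, 0, 0, 0, 0], [0, 0, 0, 0, 0, 0], [0, 0, 0, 0, 0, 0], [0, 0, 0, 0, 0, 0]]])

```text
time: 34.3
ee_pos: [0.268, -0.1891, 0.2003]
tcp_rot: [180.0, -0.0, 163.2]
wrist_force: [0.0, 0.9, -0.5]
opening: 0.0398
```

Run:
```python
from h import *
from workcell import bot
t1=bot.camera("top"); t0,s0=pickle.load(open("p40.pkl","rb")); s1=bot.camera("side")
for t in(t0,t1,pickle.load(open("top0.pkl","rb"))):
    x=t["color"].astype(int); m=(x[...,0]>200)&(x[...,1]>110)&(x[...,1]<185)&(x[...,2]<110); ys,xs=np.nonzero(m)
    k=(xs>295)&(xs<375)&(ys>150)&(ys<225); u=(xs[k].mean(),ys[k].mean()); print(u,k.sum(),W2M(onz(t,u,.092)).round(4))
# bar height: near top corners in side
F=lambda a,b:np.array([(a+.5)/9-.5+265,(b+.5)/9-.5+200])
for n,u,mp in(("left front",(155,490),(-.127,.09)),("right front",(583,275),(-.127,-.09))):
    for z in(.07,.064,.058): print(n,z,(proj(s0,M2W([*mp,z]))[0]-F(*u)).round(2))
a=pickle.load(open("top0.pkl","rb"))["color"].astype(int); d=np.abs(a-t1["color"]).max(2)>60
cv2.imwrite("pics/diff.png",(d*255).astype(np.uint8))
crop(t1,"t41",300,140,80,90,7); crop(s1,"s41",265,200,80,60,9)
```

```text
(np.float64(362.37931034482756), np.float64(179.20689655172413)) 29 [[ 0.067  -0.1293  0.092 ]]
(np.float64(362.4642857142857), np.float64(179.07142857142858)) 28 [[ 0.0674 -0.1294  0.092 ]]
(np.float64(322.9259259259259), np.float64(200.62962962962962)) 27 [[-0.0077 -0.0537  0.092 ]]
left front 0.07 [-0.17 -4.22]
left front 0.064 [-0.12 -2.29]
left front 0.058 [-0.08 -0.37]
right front 0.07 [ 1.04 -4.9 ]
right front 0.064 [ 0.96 -3.07]
right front 0.058 [ 0.87 -1.26]
```

View pics/diff.png

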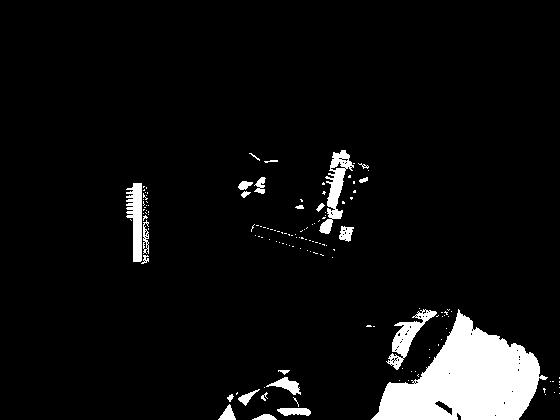

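View pics/t41.png

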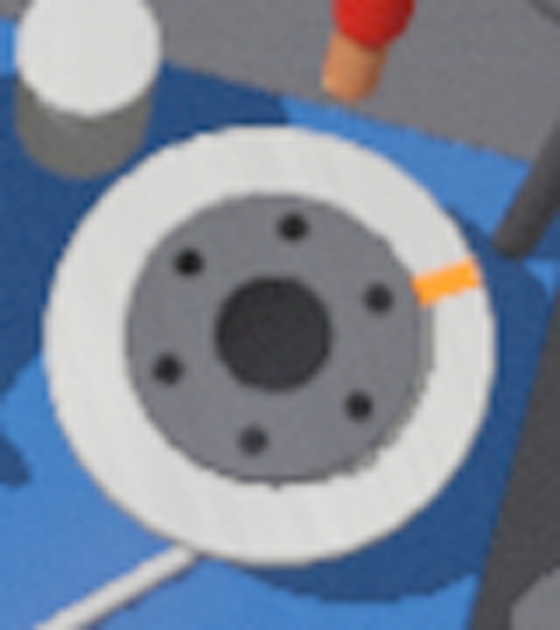

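Run:
```python
from h import *
t,s=pickle.load(open("p40.pkl","rb")); s0=pickle.load(open("side0.pkl","rb")); t0=pickle.load(open("top0.pkl","rb"))
a=cv2.resize(s0["color"][200:260,270:340,::-1],None,fx=8,fy=8,interpolation=cv2.INTER_CUBIC)[:300*1]
def red(p,x0,x1,y0,y1):
    x=p["color"].astype(int); m=(x[...,0]>110)&(x[...,0]>2.2*x[...,1])&(x[...,0]>2.2*x[...,2]); m2=np.zeros_like(m); m2[y0:y1,x0:x1]=m[y0:y1,x0:x1]; return m2
for c in(279,282,285,290,300,305,310,320,325,328):
    r=[]
    for p in(s0,s):
        m=red(p,270,340,215,260)[:,c]; y=np.nonzero(m)[0]; r.append((y.min(),y.max()) if len(y) else None)
    print(c,r)
for p in(s0,s):
    m=red(p,270,340,215,260); ys,xs=np.nonzero(m); print(xs.min(),xs.max(),cv2.minAreaRect(np.c_[xs,ys].astype(np.float32)))
```

```text
279 [(np.int64(247), np.int64(250)), (np.int64(251), np.int64(254))]
282 [(np.int64(245), np.int64(251)), (np.int64(249), np.int64(256))]
285 [(np.int64(244), np.int64(250)), (np.int64(248), np.int64(254))]
290 [(np.int64(241), np.int64(248)), (np.int64(245), np.int64(252))]
300 [(np.int64(236), np.int64(243)), (np.int64(240), np.int64(247))]
305 [(np.int64(234), np.int64(241)), (np.int64(238), np.int64(244))]
310 [(np.int64(231), np.int64(238)), (np.int64(235), np.int64(242))]
320 [(np.int64(226), np.int64(233)), (np.int64(230), np.int64(237))]
325 [(np.int64(224), np.int64(230)), (np.int64(228), np.int64(234))]
328 [(np.int64(225), np.int64(229)), (np.int64(230), np.int64(233))]
278 329 ((303.60003662109375, 237.70005798339844), (7.155416965484619, 55.90169906616211), 63.43495178222656)
278 329 ((303.56304931640625, 241.62335205078125), (6.88602876663208, 55.87972640991211), 62.927921295166016)
```

Both ends of the bar dropped 4 px (about 12 mm), so it is level and fully down. All checks are good, so I'm handing in.

Run:
```python
from workcell import bot
print(bot.job_done())
```

```text
the job is handed in; nothing more can be done
None
```

The job is done and handed in at about 34 s of the 72 s allowed.

- **Brush:** it lies flat in the green tray. I pulled it forward from under the torch nozzle before lifting it over.
- **Key:** wound clockwise in one grip with several part turns, then let go. The pointer reads about 4.6, mid-green (4.2 to 5.0), and had not moved on the last check after the table swung.
- **Bar:** pressed at the middle with both fingertips, straddling it. Both ends dropped 4 px, about 12 mm, so it is level and on its stop. It stayed down after I lifted off.
- **Turntable:** it swung round and stopped, with the orange mark at machine x of about 67 mm, on the rear half (over 30 mm).
- **Bystanders:** comparing the first and last top pictures shows no change at the torch or at any other bench item in view. The arm covered a little of the picture's lower right, near the red square. Wrist force readings stayed around 22 N or below, and the arm ended clear of everything.

**Disagreements:**
- **Tool length:** the real fingertips stand about 31 mm further back along the tool than the stated tool point. The first close on the brush therefore passed above it, and I corrected for this afterwards.
- **Side camera:** it reads about 2 px off against the top camera.
- **Key grip:** the axis was a few millimetres off my estimate, giving up to about 20 N of side force while winding.

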